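# Lock the tube rack to the bench mixer with its T-bolt

### The job

Lock the tube rack to the mixer's top plate: take the red-gripped T-bolt from its white holder, lower its head into the plate's T-slot in front of the rack's forked foot, and slide it into the fork until it pushes the rack gently but firmly against the rubber buffers of the yellow stop rail. Then turn the bolt a quarter turn, either way, so that its head is locked across the slot, and let go, leaving the rack on the buffers and the bolt standing at the end of the fork. The tubes are full, so do not shove hard or tip the rack, do not force the bolt down, and leave the bottle, beaker and tip box where they are.

Things in the scene. Friction and masses are not known exactly. Their poses are not given: they have to be found in the camera images.
- mixer: Bench mixer, fixed. White base with a small control box (36 mm high) on its -x side; on it a black top plate 160 (x) by 400 (y) mm, its top face 59 mm above the bench. A T-slot runs along y at x = 0. Origin on the bench under the plate's centre, z up. Rack and rail are towards +y, the free length of slot towards -y.
- slot (a point): Middle of the T-slot's mouth at the plate's top face (59 mm above the mixer's origin; mixer's axes, slot along y, closed at y = -192 and +192 mm). Mouth 13.5 mm wide between bright lips 8 mm thick; below them a channel 26 mm wide, 11 mm high, its floor 40 mm above the bench.
- rail: Yellow stop rail across the plate, fixed, 120 (x) by 12 (y) by 28 (z) mm, axes parallel to the mixer's; it may sit anywhere in a 27 mm range along the slot. Two round black rubber buffers, 16 mm diameter, 60 mm apart, are screwed out of its face towards the rack: both by the same 3 to 11 mm, which differs each time and is not measured; the rack's back comes to rest on them. They are rigid for this job. Origin at the centre of its underside, on the plate.
- rail_face (a point): Middle of the rail face that looks at the rack (6 mm to -y of the rail's origin, 14 mm above the plate); rail's axes.
- rack: Loose grey rack of capped tubes, about 0.5 kg, 100 (x) by 90 (y) by 45 (z) mm, 66 mm high over the tubes, on the plate. At first its back is 16 to 26 mm from the rail face and it is within 2 mm and 1 degree of square over the slot. Origin: centre of the block's underside. Its flat blue steel foot, 50 wide, 4 thick, lies on the plate and reaches to y = -140 mm. It takes 2 to 6 N to slide.
- rack_seat (a point): On the foot: where the bolt's axis stands when its shank touches the end of the fork (rack frame x = 0, y = -112 mm); rack's axes. The fork is a slot in the foot, open to -y: 10 mm wide, flared to 20 mm over the last 10 mm, its flat end at y = -108 mm. The bolt's shank fits it with 1 mm play each side; the head cannot pass down through it.
- rack_back (a point): Middle of the rack's back face (y = +45 mm, 14 mm above the plate), which comes to rest on the rail's buffers; rack's axes.
- bolt: Loose T-bolt, 0.11 kg, 64.5 mm tall, upright in the holder. From below: steel head 22 (x, long) by 11 (y) by 8 (z) mm, its ends stepped to 7 mm wide; shank 8 mm diameter; steel collar 32 mm diameter at 25.5 to 29.5 mm height; red grip 40 (x) by 14 (y) mm from there to the top, parallel to the head. Origin: centre of the head's underside, z up.
- bolt_shank (a point): On the bolt's axis, 21 mm above its origin; bolt's axes. Head along the slot, the bolt drops through the mouth (1.25 mm play each side) to the channel floor; its collar is then 6.5 mm above the plate and passes over the foot. Head across, it is caught under the lips with 3 mm vertical play. It turns freely in the channel either way.
- bolt_grip (a point): On the bolt's axis in the red grip, 51 mm above its origin; a good height to pinch the two 40 mm long faces, 14 mm apart.
- holder: White block, fixed, 70 (x) by 60 (y) by 20 (z) mm, with a pocket 24.5 by 13.5 mm, 12 mm deep, in which the bolt's head stands (pocket floor 8 mm above the bench; lift straight up). Origin at the centre of its underside.
- bottle: Bystander: brown bottle with blue cap, 60 mm diameter, about 130 mm tall, standing on the bench. Origin at the centre of its base.
- beaker: Bystander: open glass beaker, 70 mm diameter, 80 mm tall, on the bench. Origin at the centre of its base.
- tipbox: Bystander: white box with yellow top, 110 by 75 by 53 mm, on the bench. Origin at the centre of its base.
Not all that is in view belongs to the job. What is meant by the bolt is not purple, and is the larger of those in its own colour.

How it is judged:
By the outcome, as a careful person would: the job done as asked, in the order asked, and still so for the second after the job is handed in, with the robot touching nothing.
It also fails if it takes over 64 s, if anything falls off the work surface, if the arm or the gripper's body presses on something with over 40 N, if the wrist force passes 120 N, or if a joint passes its speed limit or range.

### The arm

A 6-joint arm with a two-finger parallel gripper is mounted at the origin on the work surface. World frame = base frame: x ahead of the robot, y to its left, z up, the work surface at z = 0. Lengths are in m, angles in rad, forces in N, time in s.
With the tool pointing down it reaches from about 0.3 to 0.775 m from the base axis. Payload 14.6 kg.
Tool frame: the origin (TCP) lies midway between the tips of the shut fingers; the grasp point (between the pads) lies 19 mm behind it; z points along the fingers, y is the direction in which the jaws open and shut (so a half turn about z gives the same grasp; the last joint's range is limited). The gripper opens to 94 mm and grips with 3 to 60 N. Pads are 16 mm wide; open, the fingers measure 119 mm over their backs; the gripper's body (75 mm by 177 mm) begins 78 mm behind the grasp point.
Start: joints at [1.073, 0.3, 1.521, -0, 1.321, -0.067], TCP at [0.23, 0.5, 0.179] pointing down, gripper open.
Joint ranges: [-3.03, 3.03], [-0.79, 2.21], [0.23, 2.52], [-1.04, 4.18], [0, 3.07], [-2.55, 2.55]. Speed limits (rad/s): [2.22, 2.22, 2.57, 3.14, 3.14, 3.14].

### API

Orientations are given as [roll, pitch, yaw] about the fixed x, y, z axes, in that order (R = Rz(yaw) Ry(pitch) Rx(roll)).
In Python, from station import readout, imaging, job gives the robot as it stands.
- The arm moves only by the tool arm_command, never from a script. Its argument "increments" is a list of rows, each an object with "gripper": the opening, from 0 (shut) to 1 (fully open); "slide": the shift along the world's x, y, z in m, a list of three; "yaw": the turn about the world's z in rad. A call has 1 to 8 rows; each row is the pose to reach, as a shift and turn from the pose commanded when the call began; what a row does not reach only later rows make up. A row lasts 1/8 s, in which the tool goes at most 62.5 mm and 10.7 degrees, less where a joint would pass 70% of its speed; a pose out of reach is approached as far as the arm can. A call with a gripper value outside its range is refused whole. The fingers move at their own pace and stop on an object; "grip_force" is the grip in N (left out, the last holds). Time passes only in rows, so rows that repeat a pose let the fingers close. It gives the time, the measured TCP pose, the force and the opening at its end, in the units of the state.
- readout.get_obs(): the state, without advancing time (a new reading comes with each control period).
- imaging.camera(name): name is "side" or "top"; returns a dict with "color" (384x512x3 uint8, red, green, blue), "mtx" (3x3 intrinsics, pixels), "rvec" (rotation vector, rad) and "tvec" (3), from world to camera coordinates, as OpenCV has them. Camera axes: x right, y down, z forward; pixel columns grow to the right and rows downward; lengths in m; the calibration is good to about 2 mm. A picture is of the moment at which its call begins. There is no depth.
- job.hand_in(): hands the job in, once; it reports no verdict.
The state is a dict: "time_s": time; "qpos": joint angles; "joint_vel": joint speeds; "tau": joint torques, N m; "ee_pos": TCP position; "eef_rot": TCP orientation; "force": force on the tool from outside, world axes, zero at the start; "moment": the same for the moment, N m; "grip_width": finger opening in m.
Only numpy, scipy, OpenCV 4.12 (cv2) and the standard library are available. Lean on these libraries where they do the work, as an engineer would, in place of code of your own. Each camera call takes 0.05 s, during which the arm holds its last target. There are 200 camera calls.

## Working session

There is one attempt and no reset: what is moved stays moved. The work goes in short steps, Python scripts to look and compute and a tool call to move; the robot and the scene stay as the last step left them, time stands still between calls to the robot, and variables do not carry over. Pictures are saved under pics/ and viewed, about 8 in all and at most 12, crops included, and the job is handed in when it is done.

Besides the shell and the picture viewer there is one more tool, called after "Request:" as name([rows], argument=value, ...), one row to a line, values as JSON. arm_command: Moves the arm, as the interface text tells. Its arguments: {"type":"object","properties":{"increments":{"type":"array","items":{"type":"object","properties":{"gripper":{"type":"number"},"slide":{"type":"array","items":{"type":"number"}},"yaw":{"type":"number"}}}},"grip_force":{"type":"number"}},"required":["increments"]}

```bash
mkdir -p pics; cat > h.py <<'E'
import numpy as np, cv2
from station import readout, imaging, job
def shot(n,f=None):
    c=imaging.camera(n)
    if f: cv2.imwrite(f'pics/{f}.png',c['color'][:,:,::-1])
    return c
def ray(c,uv,z):
    R,_=cv2.Rodrigues(np.array(c['rvec'],float)); t=np.array(c['tvec'],float).ravel()
    d=R.T@np.linalg.inv(c['mtx'])@np.array([uv[0],uv[1],1.0]); o=-R.T@t
    return o+d*(z-o[2])/d[2]
def proj(c,P):
    return cv2.projectPoints(np.array(P,float).reshape(-1,3),np.array(c['rvec'],float),np.array(c['tvec'],float),np.array(c['mtx'],float),None)[0].reshape(-1,2)
E
python3 - <<'E'
from h import *
a=shot('top','top0');b=shot('side','side0')
for c in(a,b):
    R,_=cv2.Rodrigues(np.array(c['rvec'],float));print(c['mtx'],-R.T@np.array(c['tvec']).ravel(),R[2])
print(readout.get_obs())
E
```

```text
[[354.07755824   0.         258.6647831 ]
 [  0.         354.07755824 188.48882965]
 [  0.           0.           1.        ]] [0.4077963  0.05344133 1.02450424] [ 0.14367916  0.02120962 -0.98939701]
[[395.86130319   0.         254.43737265]
 [  0.         395.86130319 188.29444923]
 [  0.           0.           1.        ]] [ 0.1823167  -0.71739671  0.72833506] [ 0.33444106  0.72824476 -0.59817116]
{'time_s': 0.1, 'qpos': array([ 1.07338906e+00,  3.00417485e-01,  1.52146655e+00,  2.95076622e-06,
        1.32068155e+00, -6.65859740e-02]), 'joint_vel': array([-0.00079902, -0.00117496, -0.00017731,  0.000565  ,  0.00196934,
       -0.00077369]), 'tau': array([-1.08309981e-03, -5.32653451e+01, -3.53278756e+01,  7.08542042e-02,
        2.35173589e-02, -2.73490951e-05]), 'ee_pos': array([0.22957223, 0.49953855, 0.17886419]), 'eef_rot': array([-3.14062206e+00, -6.75880679e-05,  2.71077060e+00]), 'force': array([ 0.06722795, -0.16914741, -0.44693952]), 'moment': array([ 0.00905116, -0.00447711,  0.04444006]), 'grip_width': 0.0940410774523131}
```

View pics/top0.png

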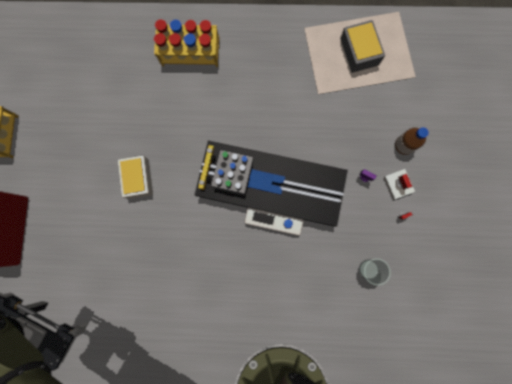

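View pics/side0.png

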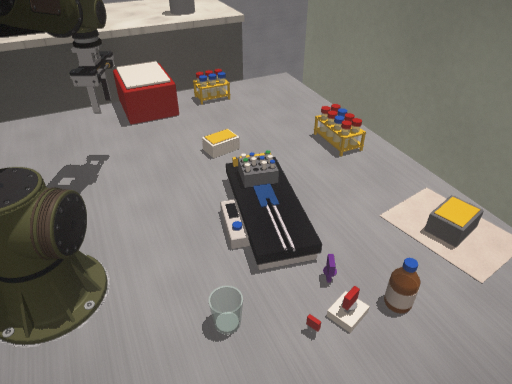

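The top view shows three bolt-like things: purple (368,175), red in the white holder (405,181), and a small red one lying on the bench (405,216). The one in the holder fits, since it is red, the larger red one and standing in the holder. I'll confirm it in an enlarged crop.

```bash
cat > m.py <<'E'
from h import *
def red(c,box):
    h=cv2.cvtColor(c['color'],cv2.COLOR_RGB2HSV); m=((h[...,0]<8)|(h[...,0]>172))&(h[...,1]>150)&(h[...,2]>60)
    k=np.zeros_like(m);x0,y0,x1,y1=box;k[y0:y1,x0:x1]=m[y0:y1,x0:x1];return k.astype(np.uint8)
def rect(m):
    p=cv2.findNonZero(m);r=cv2.minAreaRect(p);return r,p.reshape(-1,2).mean(0),len(p)
E
python3 - <<'E'
from m import *
a=shot('top');b=shot('side')
A=a['color'][140:240,330:440];B=b['color'][240:340,290:430]
A=cv2.resize(A,(440,400),interpolation=cv2.INTER_CUBIC);B=cv2.resize(B,(560,400),interpolation=cv2.INTER_CUBIC)
C=a['color'][135:235,190:355];C=cv2.resize(C,(660,400),interpolation=cv2.INTER_CUBIC)
cv2.imwrite('pics/c1.png',cv2.resize(np.hstack([A,B]),(800,320))[:,:,::-1]);cv2.imwrite('pics/c2.png',C[:,:,::-1])
for n,c,bx in(('top',a,(385,165,425,197)),('side',b,(335,280,365,315))):
    m=red(c,bx);r,me,k=rect(m);print(n,r,me,k)
    print(np.array([ray(c,p,.0725) for p in cv2.boxPoints(r)]).round(4), ray(c,me,.06))
h=cv2.cvtColor(a['color'],cv2.COLOR_RGB2HSV)
sub=(slice(135,235),slice(190,355))
def mk(cond):
    k=np.zeros(h.shape[:2],np.uint8);k[sub]=cond[sub];return k
for n,cond,z in(('foot',(h[...,0]>100)&(h[...,0]<125)&(h[...,1]>120)&(h[...,2]>60),.063),('rail',(h[...,0]>18)&(h[...,0]<35)&(h[...,1]>150)&(h[...,2]>90),.087),('lips',(h[...,1]<60)&(h[...,2]>150),.059)):
    m=mk(cond);nc,l,s,ce=cv2.connectedComponentsWithStats(m)
    for i in range(1,nc):
        if s[i,4]>25:
            r,me,k=rect((l==i).astype(np.uint8));print(n,k,np.round(me,1),r,ray(a,me,z).round(4)); print(np.array([ray(a,p,z)[:2] for p in cv2.boxPoints(r)]).round(4).tolist())
# dark plate
g=a['color'].max(2);m=mk(g<45);m=cv2.morphologyEx(m,cv2.MORPH_CLOSE,np.ones((9,9)));r,me,k=rect(m);print('plate',r,[ray(a,p,.059)[:2].round(4).tolist() for p in cv2.boxPoints(r)])
# holder
w=(h[...,1]<40)&(h[...,2]>170);k=np.zeros_like(g);k[165:205,380:420]=w[165:205,380:420];r,me,_=rect(k);print('holder',r,[ray(a,p,.02)[:2].round(4).tolist() for p in cv2.boxPoints(r)],ray(a,r[0],.02))
E
```

```text
top ((405.89654541015625, 180.74136352539062), (12.070197105407715, 5.199469089508057), 68.19859313964844) [405.95238095 180.80952381] 63
[[ 0.589  -0.3119  0.0725]
 [ 0.5946 -0.325   0.0725]
 [ 0.5641 -0.336   0.0725]
 [ 0.5585 -0.3229  0.0725]] [ 0.57854692 -0.32907286  0.06      ]
side ((350.3846435546875, 296.9230651855469), (9.984603881835938, 23.297409057617188), 33.690067291259766) [350.87078652 296.24157303] 178
[[ 0.5415 -0.3397  0.0725]
 [ 0.5939 -0.3105  0.0725]
 [ 0.6008 -0.3295  0.0725]
 [ 0.5487 -0.3575  0.0725]] [ 0.57997431 -0.32640511  0.06      ]
foot 590 [264.8 181.2] ((265.729248046875, 181.26341247558594), (34.36277770996094, 18.648088455200195), 12.094757080078125) [0.5681 0.0577 0.063 ]
[[0.5514, 0.1063], [0.6027, 0.097], [0.5846, 0.0038], [0.5336, 0.0137]]
foot 42 [287.9 223.4] ((288.0, 223.50003051757812), (6.363960266113281, 6.363960266113281), 45.0) [ 0.454  -0.0074  0.063 ]
[[0.4534, 0.0045], [0.4659, -0.0075], [0.454, -0.0198], [0.4416, -0.0078]]
rail 125 [206.  166.2] ((205.7647247314453, 166.44119262695312), (5.093247413635254, 26.678918838500977), 14.0
[... 1244 characters left out ...]

[[0.5487, 0.0131], [0.5542, 0.012], [0.5236, -0.1466], [0.5181, -0.1454]]
lips 477 [275.9 223.4] ((273.2987365722656, 221.82583618164062), (56.931148529052734, 13.637984275817871), 12.264772415161133) [0.4532 0.0248 0.059 ]
[[0.4538, 0.1115], [0.4903, 0.1047], [0.4611, -0.0473], [0.425, -0.0398]]
plate ((270.1920166015625, 185.94400024414062), (141.8561553955078, 55.81226348876953), 10.30484676361084) [[0.51, 0.2472], [0.6658, 0.2271], [0.6019, -0.1631], [0.4501, -0.1349]]
holder ((399.8620910644531, 183.3448486328125), (24.68561363220215, 19.695966720581055), 66.80140686035156) [[0.5987, -0.2886], [0.6225, -0.3408], [0.5573, -0.366], [0.5339, -0.3143]] [ 0.57789216 -0.32744405  0.02      ]
```

View pics/c1.png

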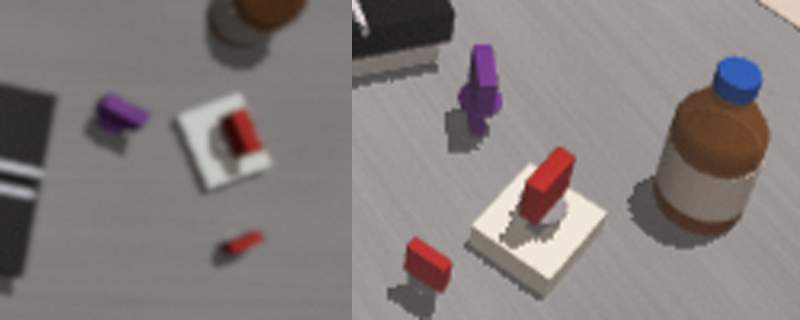

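View pics/c2.png

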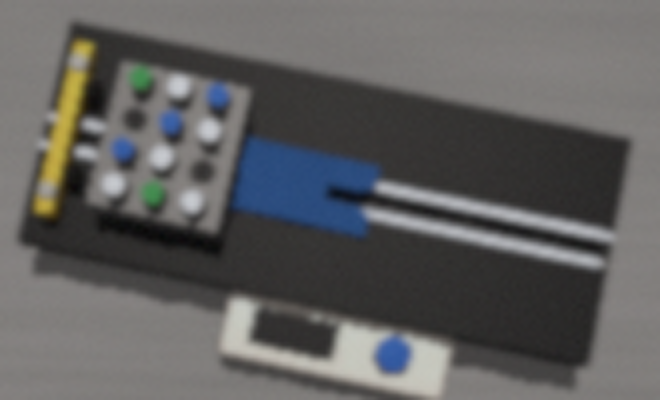

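The crops confirm the target: the red bolt in the white holder is clearly larger than the red one lying beside it. Estimates:
- **Bolt:** (0.579, -0.328), yaw 21.5°.
- **Slot:** direction 79°, offset n·p = 0.549.
- **Foot end:** s ≈ 0.114. The gap from the rack's back to the rail is about 23 mm, which is within the stated range.

Next I move above the bolt.

Request:
arm_command([
  {"slide": [0.349,-0.828,0.02],"yaw": -2.336,"gripper": 0.5},
  {"slide": [0.349,-0.828,0.02],"yaw": -2.336,"gripper": 0.5},
  {"slide": [0.349,-0.828,0.02],"yaw": -2.336,"gripper": 0.5},
  {"slide": [0.349,-0.828,0.02],"yaw": -2.336,"gripper": 0.5},
  {"slide": [0.349,-0.828,0.02],"yaw": -2.336,"gripper": 0.5},
  {"slide": [0.349,-0.828,0.02],"yaw": -2.336,"gripper": 0.5},
  {"slide": [0.349,-0.828,0.02],"yaw": -2.336,"gripper": 0.5},
  {"slide": [0.349,-0.828,0.02],"yaw": -2.336,"gripper": 0.5},
], grip_force=15)

```text
time_s: 1.2
ee_pos: [0.4242, 0.037, 0.1907]
eef_rot: [3.141, -0.0, 1.204]
force: [0.6, 1.4, -0.3]
grip_width: 0.0467
```

Request:
arm_command([
  {"slide": [0.155,-0.366,-0.02],"yaw": -0.835},
  {"slide": [0.155,-0.366,-0.02],"yaw": -0.835},
  {"slide": [0.155,-0.366,-0.02],"yaw": -0.835},
  {"slide": [0.155,-0.366,-0.02],"yaw": -0.835},
  {"slide": [0.155,-0.366,-0.02],"yaw": -0.835},
  {"slide": [0.155,-0.366,-0.02],"yaw": -0.835},
  {"slide": [0.155,-0.366,-0.02],"yaw": -0.835},
  {"slide": [0.155,-0.366,-0.02],"yaw": -0.835},
])

```text
invalid input
```

```bash
python3 - <<'E'
from m import *
c=shot('side');o=readout.get_obs();print(o['ee_pos'],o['eef_rot'])
cv2.imwrite('pics/s2.png',cv2.resize(c['color'][200:340,280:440],(800,700))[50:650,:,::-1])
E
```

```text
[0.42614687 0.03156384 0.19071379] [3.14008340e+00 1.03836453e-03 1.19066269e+00]
```

View pics/s2.png

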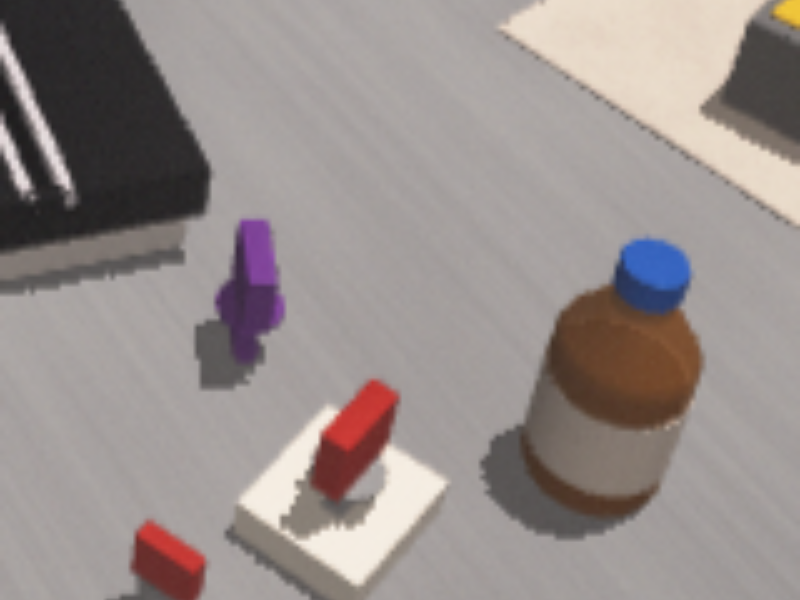

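The crop shows the red bolt upright in the holder, with its grip's top face at about crop (358,414), which is (351.6,292.8) in the image. The move was refused because the rows had no gripper value, so I'll resend it.

Request:
arm_command([
  {"slide": [0.153,-0.36,-0.02],"yaw": -0.816,"gripper": 0.5},
  {"slide": [0.153,-0.36,-0.02],"yaw": -0.816,"gripper": 0.5},
  {"slide": [0.153,-0.36,-0.02],"yaw": -0.816,"gripper": 0.5},
  {"slide": [0.153,-0.36,-0.02],"yaw": -0.816,"gripper": 0.5},
  {"slide": [0.153,-0.36,-0.02],"yaw": -0.816,"gripper": 0.5},
  {"slide": [0.153,-0.36,-0.02],"yaw": -0.816,"gripper": 0.5},
  {"slide": [0.153,-0.36,-0.02],"yaw": -0.816,"gripper": 0.5},
  {"slide": [0.153,-0.36,-0.02],"yaw": -0.816,"gripper": 0.5},
], grip_force=15)

```text
time_s: 2.25
ee_pos: [0.5766, -0.3215, 0.1693]
eef_rot: [-3.14, 0.001, 0.394]
force: [0.9, 0.7, -0.7]
grip_width: 0.0469
```

```bash
python3 - <<'E'
from m import *
c=shot('side');a=shot('top');o=readout.get_obs();print(o['ee_pos'],o['eef_rot'],o['force'])
print(ray(c,(351.6,292.8),.0725))
R=red(c,(335,280,365,315));r,me,k=rect(R);print(me,k,proj(c,[[.579,-.328,.055]]),proj(a,[[.579,-.328,.0725]]))
E
```

```text
[ 0.57667758 -0.3200712   0.17039256] [-3.14117832e+00  1.72474343e-04  3.95305738e-01] [0.76978959 0.74933281 0.02929403]
[ 0.57902394 -0.32723735  0.0725    ]
[351.59459459 295.08783784] 148 [[350.59806261 298.51710063]] [[407.36607279 179.87067643]]
```

Request:
arm_command([
  {"slide": [0.0025,-0.0075,-0.03],"yaw": -0.02,"gripper": 0.5},
  {"slide": [0.0025,-0.0075,-0.06],"yaw": -0.02,"gripper": 0.5},
  {"slide": [0.0025,-0.0075,-0.09],"yaw": -0.02,"gripper": 0.5},
  {"slide": [0.0025,-0.0075,-0.115],"yaw": -0.02,"gripper": 0.5},
  {"slide": [0.0025,-0.0075,-0.13],"yaw": -0.02,"gripper": 0.5},
  {"slide": [0.0025,-0.0075,-0.13],"yaw": -0.02,"gripper": 0.5},
  {"slide": [0.0025,-0.0075,-0.13],"yaw": -0.02,"gripper": 0.5},
], grip_force=10)

```text
time_s: 3.22
ee_pos: [0.5799, -0.3285, 0.0418]
eef_rot: [3.14, -0.001, 0.375]
force: [0.2, 0.1, 0.7]
grip_width: 0.0471
```

```bash
python3 - <<'E'
from m import *
c=shot('side');o=readout.get_obs();print(o['ee_pos'],o['eef_rot'],o['force'])
cv2.imwrite('pics/s3.png',cv2.resize(c['color'][230:340,290:410],(720,600),interpolation=cv2.INTER_CUBIC)[:,:,::-1])
E
```

```text
[ 0.57986062 -0.32854765  0.04185191] [ 3.14008735e+00 -1.07743769e-03  3.74997568e-01] [0.10858338 0.19027467 0.53680695]
```

View pics/s3.png

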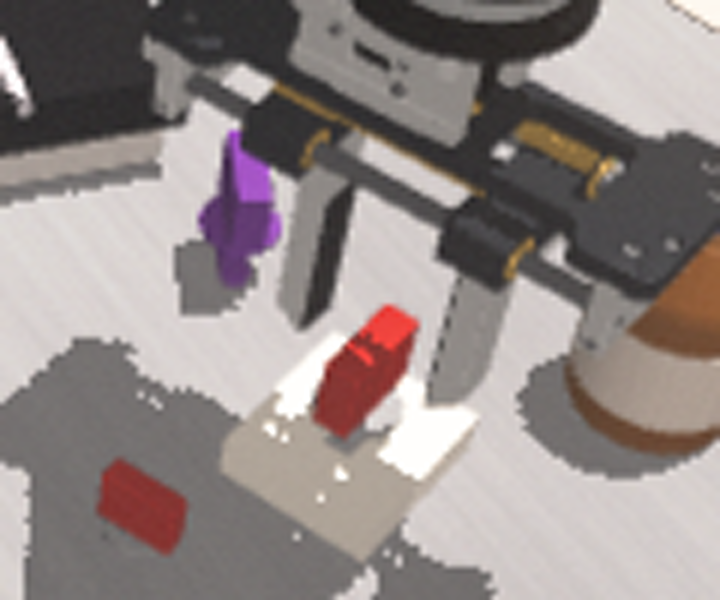

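The fingers straddle the red grip, one each side at crop (310,270) and (470,340), and the purple decoy is clear. Next I close gently.

Request:
arm_command([
  {"gripper": 0.25},
  {"gripper": 0.1},
  {"gripper": 0.0},
  {"gripper": 0.0},
  {"gripper": 0.0},
  {"gripper": 0.0},
], grip_force=8)

```text
invalid input
```

Request:
arm_command([
  {"slide": [0,0,0],"yaw": 0,"gripper": 0.25},
  {"slide": [0,0,0],"yaw": 0,"gripper": 0.1},
  {"slide": [0,0,0],"yaw": 0,"gripper": 0.0},
  {"slide": [0,0,0],"yaw": 0,"gripper": 0.0},
  {"slide": [0,0,0],"yaw": 0,"gripper": 0.0},
  {"slide": [0,0,0],"yaw": 0,"gripper": 0.0},
], grip_force=8)

```text
time_s: 4.03
ee_pos: [0.5793, -0.3284, 0.0405]
eef_rot: [-3.142, 0.0, 0.375]
force: [-0.1, 0.2, 1.2]
grip_width: 0.0139
```

Request:
arm_command([
  {"slide": [0,0,0],"yaw": 0,"gripper": 0.0},
  {"slide": [0,0,0.01],"yaw": 0,"gripper": 0.0},
  {"slide": [0,0,0.03],"yaw": 0,"gripper": 0.0},
  {"slide": [0,0,0.07],"yaw": 0,"gripper": 0.0},
  {"slide": [0,0,0.11],"yaw": 0,"gripper": 0.0},
  {"slide": [0,0,0.11],"yaw": 0,"gripper": 0.0},
], grip_force=25)

```text
time_s: 4.78
ee_pos: [0.5807, -0.3292, 0.1557]
eef_rot: [3.136, -0.004, 0.375]
force: [-0.2, 0.3, -0.9]
grip_width: 0.0135
```

Request:
arm_command([
  {"slide": [-0.004,0.04,0],"yaw": 0.13,"gripper": 0.0},
  {"slide": [-0.008,0.09,0],"yaw": 0.3,"gripper": 0.0},
  {"slide": [-0.013,0.14,0],"yaw": 0.47,"gripper": 0.0},
  {"slide": [-0.018,0.19,0],"yaw": 0.64,"gripper": 0.0},
  {"slide": [-0.023,0.24,0],"yaw": 0.81,"gripper": 0.0},
  {"slide": [-0.027,0.28,0],"yaw": 0.95,"gripper": 0.0},
  {"slide": [-0.027,0.293,0],"yaw": 1.004,"gripper": 0.0},
  {"slide": [-0.027,0.293,0],"yaw": 1.004,"gripper": 0.0},
])

```text
time_s: 5.78
ee_pos: [0.5524, -0.0353, 0.1505]
eef_rot: [-3.142, 0.0, 1.378]
force: [-0.5, -0.7, -0.7]
grip_width: 0.0134
```

```bash
python3 - <<'E'
from m import *
c=shot('side');a=shot('top');o=readout.get_obs();print(o['ee_pos'],o['eef_rot'],o['force'],o['grip_width'])
A=cv2.resize(a['color'][140:240,250:350],(400,400),interpolation=cv2.INTER_CUBIC);B=cv2.resize(c['color'][160:260,210:310],(400,400),interpolation=cv2.INTER_CUBIC)
cv2.imwrite('pics/s4.png',np.hstack([A,B])[:,:,::-1])
p=o['ee_pos'];n=np.array([.9817,-.1903]);u=np.array([.1903,.9817]);print(p[:2]@n,p[:2]@u)
b=[p[0],p[1],p[2]-.0325];print(proj(c,[b]),proj(c,[[b[0],b[1],.059]]))
E
```

```text
[ 0.55239355 -0.03643905  0.15034169] [-3.14139607e+00  2.30192237e-04  1.37615019e+00] [ 0.64197286  0.26277488 -0.4818843 ] 0.013314969316678395
0.5492191013320149 0.06934827950128784
[[275.43203364 198.9303965 ]] [[274.78560501 216.86272393]]
```

View pics/s4.png

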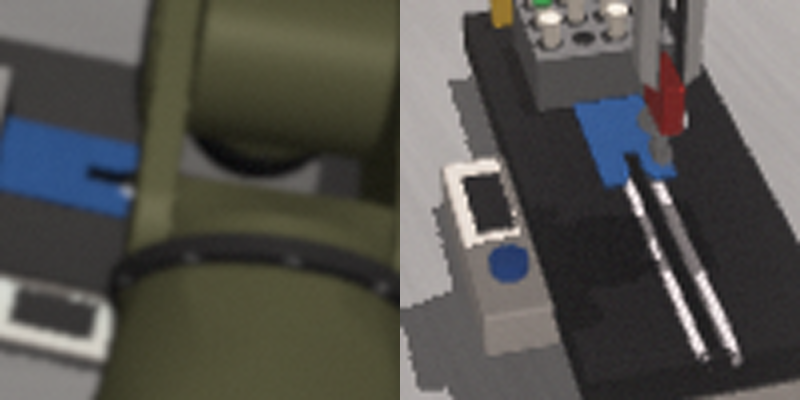

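The bolt is held, and the tip of its head is at about right-panel crop (660,160). Next I cross-check the slot centre-line from the side camera and lower the bolt close to the plate.

Request:
arm_command([
  {"slide": [0,0,-0.02],"yaw": 0.002,"gripper": 0.0},
  {"slide": [0,0,-0.04],"yaw": 0.002,"gripper": 0.0},
  {"slide": [0,0,-0.05],"yaw": 0.002,"gripper": 0.0},
  {"slide": [0,0,-0.053],"yaw": 0.002,"gripper": 0.0},
  {"slide": [0,0,-0.053],"yaw": 0.002,"gripper": 0.0},
  {"slide": [0,0,-0.053],"yaw": 0.002,"gripper": 0.0},
])

```text
time_s: 6.62
ee_pos: [0.5526, -0.0355, 0.0981]
eef_rot: [3.141, -0.0, 1.381]
force: [-0.0, 0.5, -1.6]
grip_width: 0.0135
```

```bash
python3 - <<'E'
from m import *
c=shot('side');o=readout.get_obs();print(o['ee_pos'],o['eef_rot'],o['force'])
h=cv2.cvtColor(c['color'],cv2.COLOR_RGB2HSV);g=c['color'].min(2)
n=np.array([.9817,-.1903]);u=np.array([.1903,.9817])
m=np.zeros_like(g);m[208:250,260:297]=(g[208:250,260:297]>130)
nc,l,s,ce=cv2.connectedComponentsWithStats(m)
for i in range(1,nc):
    if s[i,4]>20:
        P=np.array([ray(c,p[::-1],.059)[:2] for p in np.argwhere(l==i)]);v=cv2.fitLine(P.astype(np.float32),cv2.DIST_L2,0,.01,.01).ravel()
        print(s[i],'d',(P@n).mean(),'s range',(P@u).min(),(P@u).max(),'ang',np.degrees(np.arctan2(v[1],v[0])), 'd range',(P@n).min(),(P@n).max())
p=o['ee_pos'];print('tcp d,s',p[:2]@n,p[:2]@u)
q=proj(c,[[p[0],p[1],p[2]-.0325],[p[0],p[1],p[2]-.015],[p[0],p[1],.059]]);print(q)
B=cv2.resize(c['color'][170:260,230:330],(800,720),interpolation=cv2.INTER_CUBIC)[0:600]
cv2.imwrite('pics/s5.png',B[:,:,::-1])
E
```

```text
[ 0.55259554 -0.035437    0.09805049] [ 3.14070063e+00 -7.43491765e-05  1.38076930e+00] [ 0.91643355 -0.07344213 -0.4319734 ]
[275 226  11  23  66] d 0.5411056024144975 s range -0.043130704757250136 0.0356747602962343 ang 78.77069 d range 0.537415658530447 0.5446953396541694
[282 226  13  22  67] d 0.5606235479860707 s range -0.045709846967748505 0.031415032015871244 ang 79.53863 d range 0.5570058805520559 0.564614598544519
tcp d,s 0.5492267037301632 0.07037042831133916
[[274.74702148 214.67572128]
 [274.93474573 209.43425633]
 [274.67774395 216.61002529]]
```

View pics/s5.png

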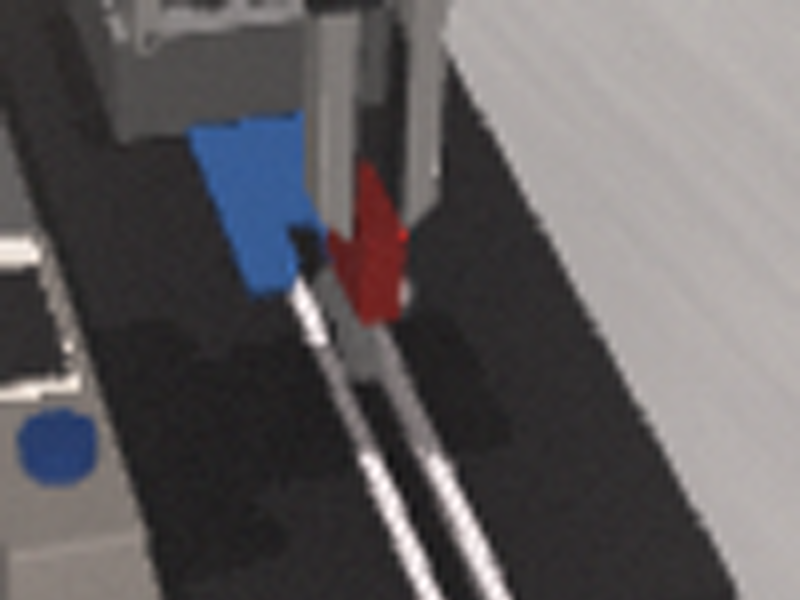

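```bash
python3 - <<'E'
from m import *
c=shot('side');o=readout.get_obs();p=o['ee_pos'];y=o['eef_rot'][2]
n=np.array([np.sin(y),-np.cos(y)]);u=np.array([np.cos(y),np.sin(y)]);z0=p[2]-.0325
def B(s,d,z): return [*(p[:2]+u*s+n*d),z0+z]
print('grip near corners L/R bottom, top',proj(c,[B(-.02,-.007,.0295),B(-.02,.007,.0295),B(-.02,-.007,.0645),B(-.02,.007,.0645)]).round(1).tolist())
print('head near end L/R bottom/top',proj(c,[B(-.011,-.0035,0),B(-.011,.0035,0),B(-.011,-.0035,.008),B(-.011,.0035,.008)]).round(1).tolist())
R=red(c,(265,185,290,216));
for v in range(188,214):
    x=np.flatnonzero(R[v]); 
    if len(x): print(v,x.min(),x.max(),end=' | ')
print()
g=c['color']
for v in range(208,222): print(v,' '.join('%3d'%k for k in g[v,266:286].max(1)))
E
```

```text
grip near corners L/R bottom, top [[274.6, 211.2], [280.0, 210.3], [275.0, 200.1], [280.5, 199.3]]
head near end L/R bottom/top [[274.6, 217.7], [277.3, 217.2], [274.7, 215.3], [277.4, 214.8]]
191 275 276 | 192 275 276 | 193 275 277 | 194 275 277 | 195 275 278 | 196 275 278 | 197 275 279 | 198 275 279 | 199 275 280 | 200 271 280 | 201 272 280 | 202 272 280 | 203 272 279 | 204 273 279 | 205 273 279 | 206 274 279 | 207 274 279 | 208 274 279 | 209 275 279 | 
208  77 227 234 180  86  92  93  91  88 117 115 113 114 114  72  53  43  43  40  42
209  49 141 237 233  80  88  95  96  92 118 113 113 107 102  56  40  34  36  32  36
210  43  75 228 235 135  48  89  93 101 112 109 109  67  46  36  34  34  36  36  35
211  41  54 152 235 167  41  92  87 100  98 103 125  88  33  32  32  36  34  38  34
212  31  44 139 226 222  59  85  90  99  95  93 125 125  46  37  33  35  37  34  37
213  33  31  43 119 127  93  75  91  97  96  95 113 127  90  36  37  37  34  36  32
214  34  36  37  76 128 126  73  86  92  95  95 108 127 125  48  35  34  34  35  36
215  32  34  33  46 122 128 108  90  93  97  98 104 124 125  76  33  35  37  33  36
216  32  31  31  36  75 127 125  88  86  95  95 102 119 125  87  47  34  33  34  39
217  34  32  33  35  42 120 124  81  62  73  63  80 114 129 123  73  38  33  34  34
218  33  33  35  32  37  81 127  87  36  33  32  40 103 126 127  88  34  35  34  35
219  33  34  34  32  39  74 128 125  59  34  34  37  68 117 126 124  45  35  34  37
220  36  34  35  34  34  46 121 127  88  36  32  36  43 102 126 125  87  34  33  33
221  35  34  31  32  32  36  75 126 123  49  34  31  35  68 116 126 123  46  34  33
```

The two views disagree on the slot's offset. Top gives d = 0.549. Side gives about 0.551, and relative to the gripped bolt seen in that same view it is +1.7 to 2.7 mm. I shift +2 mm and lower in small steps while watching the force.

Request:
arm_command([
  {"slide": [0.002,-0.0004,0],"yaw": 0,"gripper": 0.0},
  {"slide": [0.002,-0.0004,-0.004],"yaw": 0,"gripper": 0.0},
  {"slide": [0.002,-0.0004,-0.006],"yaw": 0,"gripper": 0.0},
  {"slide": [0.002,-0.0004,-0.008],"yaw": 0,"gripper": 0.0},
  {"slide": [0.002,-0.0004,-0.009],"yaw": 0,"gripper": 0.0},
  {"slide": [0.002,-0.0004,-0.009],"yaw": 0,"gripper": 0.0},
])

```text
time_s: 7.48
ee_pos: [0.5543, -0.0358, 0.0884]
eef_rot: [-3.141, -0.0, 1.381]
force: [-0.6, -0.6, -1.2]
grip_width: 0.0134
```

Request:
arm_command([
  {"slide": [0,0,-0.002],"yaw": 0,"gripper": 0.0},
  {"slide": [0,0,-0.004],"yaw": 0,"gripper": 0.0},
  {"slide": [0,0,-0.005],"yaw": 0,"gripper": 0.0},
  {"slide": [0,0,-0.005],"yaw": 0,"gripper": 0.0},
])

```text
time_s: 7.98
ee_pos: [0.5543, -0.0358, 0.0834]
eef_rot: [-3.141, -0.0, 1.381]
force: [0.0, -0.2, -0.4]
grip_width: 0.0135
```

Request:
arm_command([
  {"slide": [0,0,-0.003],"yaw": 0,"gripper": 0.0},
  {"slide": [0,0,-0.006],"yaw": 0,"gripper": 0.0},
  {"slide": [0,0,-0.008],"yaw": 0,"gripper": 0.0},
  {"slide": [0,0,-0.009],"yaw": 0,"gripper": 0.0},
  {"slide": [0,0,-0.0095],"yaw": 0,"gripper": 0.0},
  {"slide": [0,0,-0.0095],"yaw": 0,"gripper": 0.0},
])

```text
time_s: 8.72
ee_pos: [0.5543, -0.0358, 0.074]
eef_rot: [3.142, 0.0, 1.381]
force: [0.1, -0.0, -0.9]
grip_width: 0.0134
```

```bash
python3 - <<'E'
from m import *
c=shot('side');o=readout.get_obs();print(o['ee_pos'],o['eef_rot'],o['force'])
B=cv2.resize(c['color'][150:240,220:320],(660,594),interpolation=cv2.INTER_CUBIC)
cv2.imwrite('pics/s6.png',B[:,:,::-1])
E
```

```text
[ 0.55435577 -0.03578679  0.07403071] [ 3.14151137e+00 -1.06573882e-05  1.38079381e+00] [ 0.36859317  0.33634478 -1.62906566]
```

View pics/s6.png

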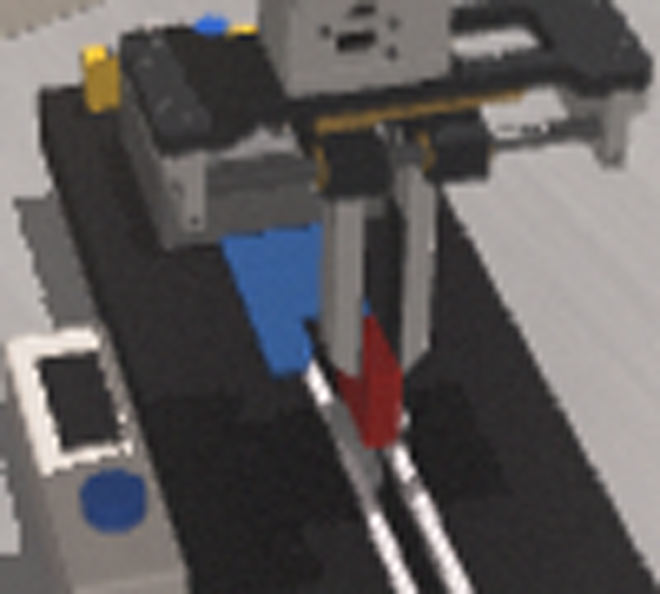

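The head is in the slot: the grip is at crop (380,400) and the collar sits just above the plate. Next I slide towards the fork.

Request:
arm_command([
  {"slide": [0.0015,0.0079,0],"yaw": 0,"gripper": 0.0},
  {"slide": [0.0034,0.0177,0],"yaw": 0,"gripper": 0.0},
  {"slide": [0.0053,0.0275,0],"yaw": 0,"gripper": 0.0},
  {"slide": [0.0072,0.0373,0],"yaw": 0,"gripper": 0.0},
  {"slide": [0.0091,0.0471,0],"yaw": 0,"gripper": 0.0},
  {"slide": [0.0105,0.054,0],"yaw": 0,"gripper": 0.0},
  {"slide": [0.0114,0.0589,0],"yaw": 0,"gripper": 0.0},
  {"slide": [0.0114,0.0589,0],"yaw": 0,"gripper": 0.0},
])

```text
time_s: 9.78
ee_pos: [0.5657, 0.0234, 0.0739]
eef_rot: [-3.141, -0.0, 1.381]
force: [0.1, 0.5, -0.7]
grip_width: 0.0134
```

Request:
arm_command([
  {"slide": [0.0006,0.0029,0],"yaw": 0,"gripper": 0.0},
  {"slide": [0.0011,0.0059,0],"yaw": 0,"gripper": 0.0},
  {"slide": [0.0017,0.0088,0],"yaw": 0,"gripper": 0.0},
  {"slide": [0.0023,0.0118,0],"yaw": 0,"gripper": 0.0},
  {"slide": [0.0023,0.0118,0],"yaw": 0,"gripper": 0.0},
])

```text
time_s: 10.4
ee_pos: [0.5681, 0.0351, 0.074]
eef_rot: [3.141, 0.0, 1.381]
force: [-0.3, 0.9, -0.9]
grip_width: 0.0135
```

Request:
arm_command([
  {"slide": [0.0004,0.002,0],"yaw": 0,"gripper": 0.0},
  {"slide": [0.0008,0.0039,0],"yaw": 0,"gripper": 0.0},
  {"slide": [0.0011,0.0059,0],"yaw": 0,"gripper": 0.0},
])

```text
time_s: 10.78
ee_pos: [0.5692, 0.0407, 0.074]
eef_rot: [3.141, 0.0, 1.381]
force: [0.1, -2.3, -0.6]
grip_width: 0.0136
```

Contact at 2.3 N: the rack is sliding. Continue in small steps.

Request:
arm_command([
  {"slide": [0.0003,0.0015,0],"yaw": 0,"gripper": 0.0},
  {"slide": [0.0006,0.0029,0],"yaw": 0,"gripper": 0.0},
  {"slide": [0.0008,0.0043,0],"yaw": 0,"gripper": 0.0},
  {"slide": [0.0011,0.0059,0],"yaw": 0,"gripper": 0.0},
])

```text
time_s: 11.28
ee_pos: [0.5703, 0.0468, 0.074]
eef_rot: [3.142, 0.0, 1.381]
force: [-0.9, -3.2, 0.0]
grip_width: 0.014
```

Request:
arm_command([
  {"slide": [0.0002,0.001,0],"yaw": 0,"gripper": 0.0},
  {"slide": [0.0004,0.002,0],"yaw": 0,"gripper": 0.0},
  {"slide": [0.0006,0.0029,0],"yaw": 0,"gripper": 0.0},
])

```text
time_s: 11.65
ee_pos: [0.5708, 0.0496, 0.074]
eef_rot: [-3.142, 0.0, 1.381]
force: [-1.9, -4.8, 1.1]
grip_width: 0.0135
```

Request:
arm_command([
  {"slide": [0.0002,0.001,0],"yaw": 0,"gripper": 0.0},
  {"slide": [0.0004,0.002,0],"yaw": 0,"gripper": 0.0},
])

```text
time_s: 11.9
ee_pos: [0.5712, 0.0516, 0.074]
eef_rot: [-3.142, 0.0, 1.381]
force: [-1.5, -3.7, 1.2]
grip_width: 0.0136
```

Request:
arm_command([
  {"slide": [0.0002,0.001,0],"yaw": 0,"gripper": 0.0},
  {"slide": [0.0004,0.002,0],"yaw": 0,"gripper": 0.0},
])

```text
time_s: 12.15
ee_pos: [0.5716, 0.0537, 0.074]
eef_rot: [-3.142, 0.0, 1.381]
force: [-2.4, -3.8, 0.5]
grip_width: 0.0133
```

Request:
arm_command([
  {"slide": [0.0002,0.001,0],"yaw": 0,"gripper": 0.0},
  {"slide": [0.0004,0.002,0],"yaw": 0,"gripper": 0.0},
])

```text
time_s: 12.4
ee_pos: [0.572, 0.0557, 0.0739]
eef_rot: [-3.142, 0.0, 1.381]
force: [-1.5, -3.1, 0.8]
grip_width: 0.0137
```

Request:
arm_command([
  {"slide": [0.0002,0.001,0],"yaw": 0,"gripper": 0.0},
  {"slide": [0.0004,0.002,0],"yaw": 0,"gripper": 0.0},
])

```text
time_s: 12.65
ee_pos: [0.5724, 0.0577, 0.0739]
eef_rot: [-3.141, 0.0, 1.381]
force: [-1.7, -4.4, 0.6]
grip_width: 0.0135
```

Request:
arm_command([
  {"slide": [0.0002,0.001,0],"yaw": 0,"gripper": 0.0},
  {"slide": [0.0003,0.0015,0],"yaw": 0,"gripper": 0.0},
])

```text
time_s: 12.9
ee_pos: [0.5727, 0.0591, 0.0739]
eef_rot: [-3.141, 0.0, 1.381]
force: [-1.6, -3.2, -0.8]
grip_width: 0.0136
```

```bash
python3 - <<'E'
from m import *
c=shot('side');a=shot('top')
B=cv2.resize(c['color'][140:240,220:320],(400,400),interpolation=cv2.INTER_CUBIC);A=cv2.resize(a['color'][130:230,185:285],(400,400),interpolation=cv2.INTER_CUBIC)
cv2.imwrite('pics/s7.png',np.hstack([A,B])[:,:,::-1])
E
```

```text
(no output)
```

View pics/s7.png

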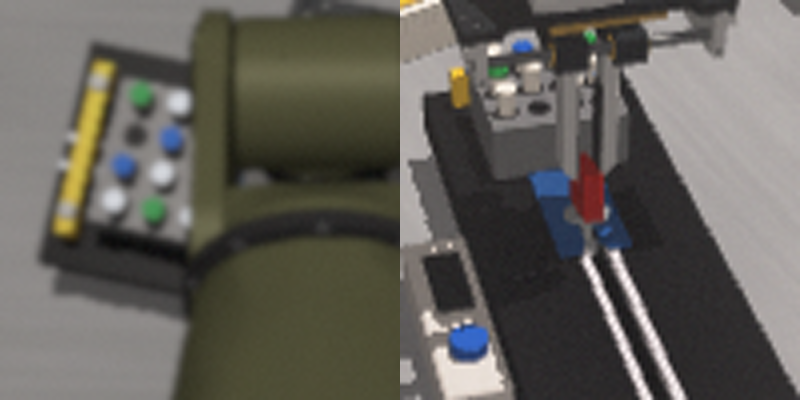

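The bolt is in the fork, with the shank at about right-panel (590,220). The rack has moved about 13 mm and a small gap to the rail remains, so I continue until the force rises.

Request:
arm_command([
  {"slide": [0.0002,0.0008,0],"yaw": 0,"gripper": 0.0},
  {"slide": [0.0003,0.0015,0],"yaw": 0,"gripper": 0.0},
])

```text
time_s: 13.25
ee_pos: [0.573, 0.0606, 0.0739]
eef_rot: [-3.142, 0.0, 1.381]
force: [-1.0, -3.8, -1.2]
grip_width: 0.0134
```

Request:
arm_command([
  {"slide": [0.0002,0.0008,0],"yaw": 0,"gripper": 0.0},
  {"slide": [0.0003,0.0015,0],"yaw": 0,"gripper": 0.0},
])

```text
time_s: 13.5
ee_pos: [0.5733, 0.0621, 0.0739]
eef_rot: [-3.142, 0.0, 1.381]
force: [-1.5, -4.4, -2.4]
grip_width: 0.0136
```

Request:
arm_command([
  {"slide": [0.0002,0.0008,0],"yaw": 0,"gripper": 0.0},
  {"slide": [0.0003,0.0015,0],"yaw": 0,"gripper": 0.0},
])

```text
time_s: 13.75
ee_pos: [0.5736, 0.0636, 0.074]
eef_rot: [3.142, 0.0, 1.381]
force: [-0.2, -5.1, -2.1]
grip_width: 0.0138
```

Request:
arm_command([
  {"slide": [0.0001,0.0005,0],"yaw": 0,"gripper": 0.0},
  {"slide": [0.0002,0.001,0],"yaw": 0,"gripper": 0.0},
])

```text
time_s: 14.0
ee_pos: [0.5739, 0.0646, 0.074]
eef_rot: [3.142, -0.0, 1.381]
force: [-1.5, -4.9, -1.3]
grip_width: 0.0136
```

Request:
arm_command([
  {"slide": [0.0001,0.0005,0],"yaw": 0,"gripper": 0.0},
  {"slide": [0.0002,0.001,0],"yaw": 0,"gripper": 0.0},
])

```text
time_s: 14.25
ee_pos: [0.574, 0.0656, 0.074]
eef_rot: [-3.142, -0.0, 1.381]
force: [-0.8, -4.6, -1.2]
grip_width: 0.0137
```

Request:
arm_command([
  {"slide": [0.0001,0.0005,0],"yaw": 0,"gripper": 0.0},
  {"slide": [0.0002,0.001,0],"yaw": 0,"gripper": 0.0},
])

```text
time_s: 14.5
ee_pos: [0.5742, 0.0666, 0.074]
eef_rot: [-3.142, 0.0, 1.381]
force: [-0.1, -4.8, -1.6]
grip_width: 0.0135
```

Request:
arm_command([
  {"slide": [0.0001,0.0005,0],"yaw": 0,"gripper": 0.0},
  {"slide": [0.0002,0.001,0],"yaw": 0,"gripper": 0.0},
])

```text
time_s: 14.75
ee_pos: [0.5744, 0.0677, 0.074]
eef_rot: [3.142, -0.0, 1.381]
force: [-1.6, -4.1, -1.7]
grip_width: 0.0136
```

```bash
python3 - <<'E'
from m import *
a=shot('top','top1');o=readout.get_obs();p=o['ee_pos'];n=np.array([.9817,-.1903]);u=np.array([.1903,.9817]);print('d,s',p[:2]@n,p[:2]@u)
t0=cv2.imread('pics/top0.png')[:,:,::-1]
for lo,hi,nm in((45,85,'green'),(100,125,'blue'),(18,35,'rail')):
  for im,t in((t0,'before'),(a['color'],'now')):
    h=cv2.cvtColor(np.ascontiguousarray(im),cv2.COLOR_RGB2HSV);m=np.zeros(h.shape[:2],np.uint8);w=(h[...,0]>lo)&(h[...,0]<hi)&(h[...,1]>110)&(h[...,2]>60);m[140:200,195:247]=w[140:200,195:247]
    nc,l,s,ce=cv2.connectedComponentsWithStats(m)
    print(nm,t,[(s[i,4],*(np.array([ray(a,ce[i],.087 if nm=='rail' else .125)[:2]@k for k in(n,u)]).round(4))) for i in range(1,nc) if s[i,4]>5])
for v in (160,164,168,172,176,180): print(v,a['color'][v,198:232].max(1))
B=cv2.resize(a['color'][135:205,190:260],(560,560),interpolation=cv2.INTER_CUBIC)
cv2.imwrite('pics/s8.png',B[:,:,::-1])
E
```

```text
d,s 0.5510410846557247 0.17576281330801113
green before [(np.int32(10), np.float64(0.5834), np.float64(0.2795)), (np.int32(12), np.float64(0.5106), np.float64(0.2539))]
green now [(np.int32(10), np.float64(0.5832), np.float64(0.2929)), (np.int32(10), np.float64(0.5111), np.float64(0.2673))]
blue before [(np.int32(21), np.float64(0.5828), np.float64(0.2277)), (np.int32(20), np.float64(0.5591), np.float64(0.2532)), (np.int32(19), np.float64(0.5357), np.float64(0.2801))]
blue now [(np.int32(13), np.float64(0.5599), np.float64(0.2685)), (np.int32(18), np.float64(0.5356), np.float64(0.2931))]
rail before [(np.int32(21), np.float64(0.6053), np.float64(0.3286)), (np.int32(216), np.float64(0.5404), np.float64(0.3283))]
rail now [(np.int32(21), np.float64(0.6053), np.float64(0.3286)), (np.int32(181), np.float64(0.5489), np.float64(0.3284)), (np.int32(34), np.float64(0.4927), np.float64(0.3274))]
160 [138 138 138 132 111  89 118 170 200 206 191 149  96  64  85 118 133 134
 130 123 112 104 108 120 132 138 139 138 135 118  88  77  82  82]
164 [139 138 138 143 160 180 194 204 206 193 151 105  84 100 122 135 130 113
  84  64  57  58  66  93 121 134 148 165 171 162 131  90  82  83]
168 [137 133 119  98 120 172 200 206 193 153 103  74  87 118 130 141 151 158
 156 146 134 133 137 138 139 140 138 123  93  69  68  77  82  84]
172 [132 127 127 150 185 205 206 194 154 111  97 116 129 133 139 149 160 163
 157 136 107 101 124 143 165 197 215 218 214 190 141  98  84  84]
176 [111  89 116 169 199 207 192 151  97  68  87 119 136 142 148 149 138 110
  86  82 103 124 137 138 134 124 114 108  97  83  80  82  83  84]
180 [ 93 112 156 181 192 184 151  99  62  85 120 143 167 199 215 218 212 188
 140 116 126 133 139 143 147 147 146 138 131 120 106  90  89  86]
```

View pics/s8.png

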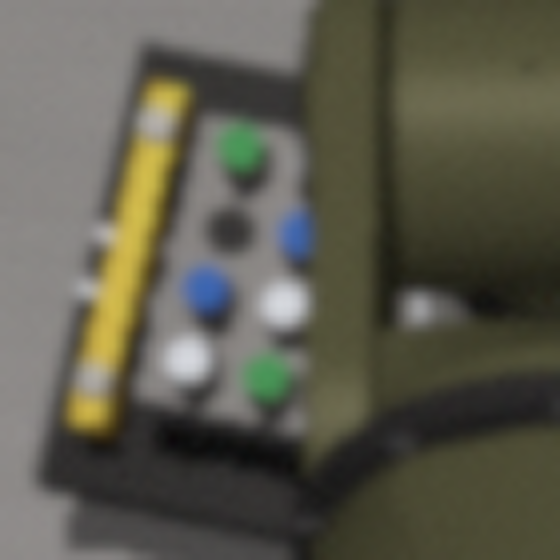

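The rack has moved only 13.4 mm while the tool has moved about 30 mm past the expected contact. The bolt has probably slipped or tilted in the grip, so I check it before going on.

```bash
python3 - <<'E'
from m import *
c=shot('side');o=readout.get_obs();p=o['ee_pos'];y=o['eef_rot'][2];print(o['force'],o['moment'],o['grip_width'])
n=np.array([np.sin(y),-np.cos(y)]);u=np.array([np.cos(y),np.sin(y)]);z0=p[2]-.0325
def B(s,d,z): return [*(p[:2]+u*s+n*d),z0+z]
q=proj(c,[B(-.02,-.007,.0295),B(-.02,.007,.0295),B(-.02,-.007,.0645),B(-.02,.007,.0645),B(0,0,.0)]);print(q.round(1).tolist())
x,yy=q[4];R=red(c,(int(x)-25,int(yy)-45,int(x)+30,int(yy)+20))
for v in range(384):
    k=np.flatnonzero(R[v])
    if len(k): print(v,k.min(),k.max(),end=' | ')
for z in(.0295,.0645): 
    pass
x0,y0=int(x)-35,int(yy)-45
cv2.imwrite('pics/s9.png',cv2.resize(c['color'][y0:y0+75,x0:x0+75],(600,600),interpolation=cv2.INTER_CUBIC)[:,:,::-1]);print(x0,y0)
E
```

```text
[-0.31197898 -5.08099579 -1.28591766] [-1.10820779  0.29562362  0.03097693] 0.013586953127557666
[[264.2, 193.7], [269.2, 192.9], [264.4, 183.3], [269.4, 182.5], [264.7, 197.4]]
178 264 265 | 179 264 267 | 180 264 268 | 181 264 269 | 182 264 269 | 183 264 269 | 184 263 269 | 185 263 269 | 186 263 269 | 187 263 269 | 188 263 269 | 189 264 269 | 190 264 269 | 191 265 270 | 192 266 269 | 229 152
```

View pics/s9.png

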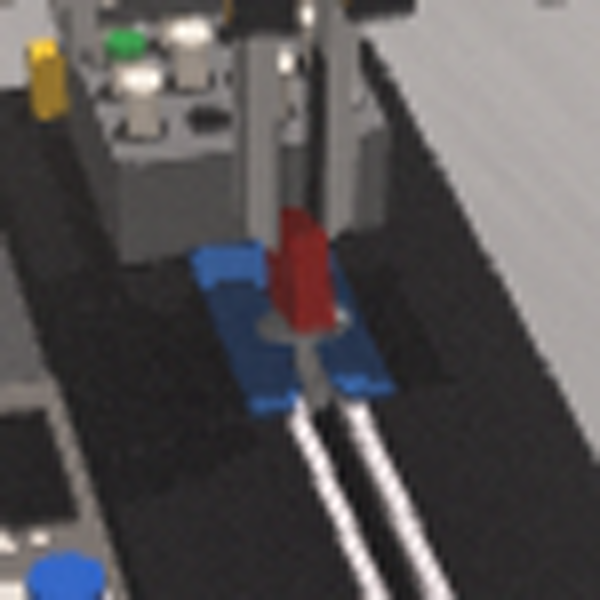

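The crop shows the rack and foot, the red grip at crop (305,270), the collar at about (303,318), the foot's front edge from (275,405) to (370,388), and a grey shank or head in the fork down to about (318,400). I convert these to positions to find out how the bolt stands in the fork.

```bash
python3 - <<'E'
from m import *
c=shot('side');o=readout.get_obs();p=o['ee_pos']
n=np.array([.9817,-.1903]);u=np.array([.1903,.9817])
def ds(x,y,z):
    q=ray(c,(229+x/8,152+y/8),z);return (q[:2]@n).round(4),(q[:2]@u).round(4)
print('tcp',p[:2]@n,p[:2]@u)
for nm,x,y,z in(('footL',250,412,.063),('footR',395,388,.063),('foot back L',192,255,.063),('collar L',258,325,.0675),('collar R',350,320,.0675),('grey end z.048',316,405,.048),('grey end .059',316,405,.059),('grey end .04',316,405,.04),('rack front L base',122,262,.06)): print(nm,ds(x,y,z))
q=proj(c,[[*(p[:2]+u*(-.016)),.0675],[*(p[:2]),.0675]]);print('collar near pt predicted crop',((q-[229,152])*8).round())
B=c['color'][180:208,254:284]
for i,r in enumerate(B): print(180+i,' '.join('%3d'%v if not (rr>1.6*gg and rr>70) else ' R ' if True else '' for v,rr,gg in zip(r.max(1),r[:,0].astype(int),r[:,1].astype(int))))
print('blue-dominance')
for i,r in enumerate(B[8:]): print(188+i,''.join('B' if int(x[2])>x[0]*1.6 and x[2]>50 else 'R' if x[0]>1.6*x[1] and x[0]>60 else '#' if x.max()>110 else 'g' if x.max()>65 else '.' for x in r))
E
```

```text
tcp 0.551050054527165 0.17573282339840898
footL (np.float64(0.5254), np.float64(0.1267))
footR (np.float64(0.576), np.float64(0.1272))
foot back L (np.float64(0.5276), np.float64(0.2179))
collar L (np.float64(0.5385), np.float64(0.1667))
collar R (np.float64(0.57), np.float64(0.1617))
grey end z.048 (np.float64(0.553), np.float64(0.1428))
grey end .059 (np.float64(0.5491), np.float64(0.1297))
grey end .04 (np.float64(0.5558), np.float64(0.1524))
rack front L base (np.float64(0.5033), np.float64(0.2238))
collar near pt predicted crop [[298. 331.]
 [286. 304.]]
180  79  77  79  78  76  76 120 120 121  96  R   R   R   R   R   99 122 113  78  76  64  60  53  45  46  44  48  48  46  46
181  81  76  75  76  76  78 104 119 122 100  R   R   R   R   R   R  111  53  40  45  46  47  47  45  47  45  44  45  46  47
182  93  95  96  96  99  97 102 138 113 100  R   R   R   R   R   R   47  43  47  46  44  46  46  48  47  47  45  46  44  48
183 145 146 146 145 145 146 146 141  88 102  R   R   R   R   R   R   66  45  46  45  46  43  51  46  46  47  47  46  44  45
184 148 145 144 145 146 145 144 141  R
[... 2952 characters left out ...]

188 BBBBBBBB.RRRRRRRRBB...........
189 .BBBBBBBgRRRRRRRRBB...........
190 .BBBBBBBgRRRRRRRRgg...........
191 ..BBBBBBggRRRRRRR#gB..........
192 ..BBBBBggggRRRRRRggB..........
193 ..BBBBBgggggRRRggggBB.........
194 ...BBBBBgggggggggBBBBB........
195 ...BBBBBBBBggggBBBBBBB........
196 ....BBBBBBBggggBBBBBBB........
197 ....BBBBBBB.gggBBBBBBBB.......
198 ....BBBBBBBBggggBBBBBBB.......
199 .....BBBBBBBggggBBBBBBBB......
200 .....BBBBBBBBggggBBBBBBBg.....
201 ......BBBBBB#ggggggBBBBB......
202 ......BBBBBB##gg.g###.........
203 ......BBBBBg##...g###g........
204 ...........###....####........
205 ...........###g...g###........
206 ...........g###...g###g.......
207 ............###g...g###.......
```

The bolt has pivoted about 24° in the jaws. Along the slot, its axis is at s ≈ 0.154 at the head, 0.1645 at the collar and 0.176 at the grip. The 25 N grip held only about 5 N of push. The plan:
1. Back out of the fork.
2. Stand the bolt upright by pushing its head lightly against the closed -y end of the slot.
3. Push again with a stronger grip.

Request:
arm_command([
  {"slide": [-0.0006,-0.0029,0],"yaw": 0,"gripper": 0.0},
  {"slide": [-0.0015,-0.0079,0],"yaw": 0,"gripper": 0.0},
  {"slide": [-0.003,-0.0157,0],"yaw": 0,"gripper": 0.0},
  {"slide": [-0.0048,-0.0245,0],"yaw": 0,"gripper": 0.0},
  {"slide": [-0.0067,-0.0344,0],"yaw": 0,"gripper": 0.0},
  {"slide": [-0.0086,-0.0442,0],"yaw": 0,"gripper": 0.0},
  {"slide": [-0.0105,-0.054,0],"yaw": 0,"gripper": 0.0},
  {"slide": [-0.0105,-0.054,0],"yaw": 0,"gripper": 0.0},
])

```text
time_s: 15.9
ee_pos: [0.5639, 0.0129, 0.074]
eef_rot: [3.142, 0.0, 1.38]
force: [-0.8, -1.0, -0.9]
grip_width: 0.0134
```

```bash
cat > t.py <<'E'
from m import *
N=np.array([.9817,-.1903]);U=np.array([.1903,.9817])
def tilt(c,p,z):  # tcp p; classify pixels around bolt
    q=proj(c,[[*p[:2],z]])[0].astype(int);x0,y0=q[0]-16,q[1]-24
    for i,r in enumerate(c['color'][y0:y0+36,x0:x0+34].astype(int)): print(y0+i,''.join('B' if x[2]>x[0]*1.6 and x[2]>50 else 'R' if x[0]>1.6*x[1] and x[0]>60 else '#' if x.max()>110 else 'g' if x.max()>62 else '.' for x in r))
    u=U;print('x0',x0)
    z0=p[2]-.0325
    B=lambda s,d,zz:[*(p[:2]+U*s+N*d),z0+zz]
    names=['nearfaceBL','BR','TL','TR','farTL','farTR','collar near','collarL','collarR']
    for nm,k in zip(names,proj(c,[B(-.02,-.007,.0295),B(-.02,.007,.0295),B(-.02,-.007,.0645),B(-.02,.007,.0645),B(.02,-.007,.0645),B(.02,.007,.0645),B(-.016,0,.0255),B(0,-.016,.0275),B(0,.016,.0275)])): print(nm,k.round(1),end='; ')
def foot(c):
    h=cv2.cvtColor(c['color'],cv2.COLOR_RGB2HSV)
    m=((h[...,0]>100)&(h[...,0]<125)&(h[...,1]>120)&(h[...,2]>60)).astype(np.uint8);k=np.zeros_like(m);k[150:220,240:300]=m[150:220,240:300]
    P=np.array([ray(c,p[::-1],.063)[:2] for p in np.argwhere(k)]);print('foot n',len(P),'s pct',np.percentile(P@U,[1,2,5,50]).round(4))
E
python3 - <<'E'
from t import *
c=shot('side');o=readout.get_obs();p=o['ee_pos'];print(o['force'],p,p[:2]@N,p[:2]@U);foot(c);tilt(c,p,.06)
E
```

```text
[ 0.42228893  0.10883981 -0.81577188] [0.56393569 0.01333008 0.07401359] 0.5510789482462234 0.12040309936053097
foot n 194 s pct [0.1275 0.1299 0.1342 0.1826]
180 ggggggggggg####gggg..g###g.......g
181 ggggggggggg####g.....g###g........
182 gggBBBBBB#g####g.....g###g........
183 BBBBBBBBB#g####gB....g###g........
184 BBBBBBBBB#g####gB....g###g........
185 BBBBBBBBB#g####gBB...g###g........
186 BBBBBBBBB#g####gBB...g###g........
187 BBBBBBBBB#g####gBBB..g###g........
188 BBBBBBBBB#g####gBBB..g###.........
189 .BBBBBBBBBg####gggB..g###.........
190 .BBBBBBBBBg####gRRR..g###.........
191 .BBBBBBBBBB####gRRRR.g###.........
192 ..BBBBBBBBB####gRRRRRg##..........
193 ..BBBBBBBBB####gRRRRR##...........
194 ...BBBBBBBBBB##RRRRRRR............
195 ...BBBBBBBBBBggRRRRRRR............
196 ...BBBBBBBBB.RRRRRRRRR............
197 ....BBBBBBBB..RRRRRRRRB...........
198 ....BBBBBBBB..RRRRRRRRg...........
199 .....BBBBBBB..RRRRRRRRgB..........
200 .....BBBBBBBB.RRRRRRRR.B..........
201 ......BBBBBBg.RRRRRRRRgB..........
202 ......BBBBBBg.gRRRRRRRgg..........
203 ......BBBBBgggggRRRRRR##..........
204 ...........gggggRRRRRRR#..........
205 ...........ggggggRRRRRR#..........
206 ............ggggggRgggg...........
207 ............g##gggggg#g...........
208 .............##g.gggg##...........
209 .............g##.gggg##g..........
210 ..............##ggggg###..........
211 ..............g#gggggg##g.........
212 ..............g##ggggg###g........
213 ...............###gggg####........
214 ...............g###gggg###g.......
215 ................###gggg####.......
x0 254
nearfaceBL [269.7 206.1]; BR [274.9 205.3]; TL [270.  195.6]; TR [275.2 194.8]; farTL [265.9 186.6]; farTR [271.  185.8]; collar near [271.8 206. ]; collarL [264.4 202.6]; collarR [276.  200.8];
```

The rack stayed put and the bolt is free. Next I carry it back to the slot end.

Request:
arm_command([
  {"slide": [-0.0019,-0.0098,0.0015],"yaw": 0,"gripper": 0.0},
  {"slide": [-0.0057,-0.0295,0.0015],"yaw": 0,"gripper": 0.0},
  {"slide": [-0.0095,-0.0491,0.0015],"yaw": 0,"gripper": 0.0},
  {"slide": [-0.0133,-0.0687,0.0015],"yaw": 0,"gripper": 0.0},
  {"slide": [-0.0171,-0.0884,0.0015],"yaw": 0,"gripper": 0.0},
  {"slide": [-0.02,-0.1031,0.0015],"yaw": 0,"gripper": 0.0},
  {"slide": [-0.0219,-0.1129,0.0015],"yaw": 0,"gripper": 0.0},
  {"slide": [-0.0219,-0.1129,0.0015],"yaw": 0,"gripper": 0.0},
])

```text
time_s: 16.95
ee_pos: [0.542, -0.0998, 0.0755]
eef_rot: [-3.142, -0.0, 1.38]
force: [-0.1, -0.0, -0.6]
grip_width: 0.0133
```

```bash
python3 - <<'E'
from t import *
c=shot('side');o=readout.get_obs();p=o['ee_pos'];print(o['force'],p,p[:2]@N,p[:2]@U);tilt(c,p,.053)
E
```

```text
[-0.2033461  -0.19455458 -1.13434076] [ 0.5420509  -0.09928332  0.07545596] 0.5510249875347062 0.005685848509431559
211 ..###....ggg####g......g###g......
212 ..###g...ggg####g......g###g......
213 ..g###....gg####g......####g......
214 ...###g...gg####g......####g......
215 ...g###...gg####g......####g......
216 ....###g..gg####gRR....####g......
217 ....g###..gg####gRRR...####g......
218 .....###..gg####gRRRR..####.......
219 .....###g..g####gRRRRRg###g.......
220 .....g###..g####gRRRRRg##g........
221 ......###g..####gRRRRRR#g.........
222 ......g###...g##RRRRRRRR..........
223 .......###g...g#RRRRRRRR..........
224 .......g###...RRRRRRRRRR..........
225 ........###g..RRRRRRRRRR..........
226 ........####..RRRRRRRRRR..........
227 ........g###..RRRRRRRRRR..........
228 .........g##..RRRRRRRRRR..........
229 ..........##g.RRRRRRRRRR..........
230 ..........g##..RRRRRRRRR..........
231 ..........g##gggRRRRRRRR#g........
232 ...........g#ggggRRRRRRR##........
233 ...........g#ggggRRRRRRR##........
234 ............ggggggRRRRRRgg........
235 ............g#gggggRRRRgg.........
236 .............###gggggg##..........
237 .............g##..gggg##g.........
238 .............g##g.gggg###.........
239 ..............g##ggggg###g........
240 ..............g##gggggg##g........
241 ...............###ggggg###g.......
242 ...............g##gggggg###.......
243 ................###ggggg###g......
244 ................g####ggg####......
245 ................g###ggg.####......
246 .................###g...g###g.....
x0 266
nearfaceBL [282.6 235.2]; BR [288.2 234.2]; TL [283.2 224.3]; TR [288.9 223.3]; farTL [278.3 213.5]; farTR [283.9 212.6]; collar near [284.9 234.8]; collarL [276.6 230.9]; collarR [289.2 228.7];
```

Request:
arm_command([
  {"slide": [-0.0006,-0.0029,0],"yaw": 0,"gripper": 0.0},
  {"slide": [-0.0011,-0.0059,0],"yaw": 0,"gripper": 0.0},
  {"slide": [-0.0017,-0.0088,0],"yaw": 0,"gripper": 0.0},
  {"slide": [-0.0023,-0.0118,0],"yaw": 0,"gripper": 0.0},
], grip_force=14)

```text
time_s: 17.5
ee_pos: [0.5397, -0.1112, 0.0755]
eef_rot: [3.142, 0.0, 1.381]
force: [0.7, 0.2, -0.7]
grip_width: 0.014
```

Request:
arm_command([
  {"slide": [-0.0004,-0.002,0],"yaw": 0,"gripper": 0.0},
  {"slide": [-0.0008,-0.0039,0],"yaw": 0,"gripper": 0.0},
  {"slide": [-0.0011,-0.0059,0],"yaw": 0,"gripper": 0.0},
])

```text
time_s: 17.88
ee_pos: [0.5387, -0.1169, 0.0755]
eef_rot: [3.141, -0.0, 1.381]
force: [0.7, 1.7, -0.9]
grip_width: 0.0136
```

Request:
arm_command([
  {"slide": [-0.0004,-0.002,0],"yaw": 0,"gripper": 0.0},
  {"slide": [-0.0008,-0.0039,0],"yaw": 0,"gripper": 0.0},
  {"slide": [-0.0011,-0.0059,0],"yaw": 0,"gripper": 0.0},
  {"slide": [-0.0015,-0.0079,0],"yaw": 0,"gripper": 0.0},
])

```text
time_s: 18.38
ee_pos: [0.5371, -0.125, 0.0755]
eef_rot: [3.142, -0.0, 1.381]
force: [0.1, 1.7, -0.8]
grip_width: 0.0136
```

```bash
python3 - <<'E'
from t import *
c=shot('side');o=readout.get_obs();p=o['ee_pos'];print(o['force'],p,p[:2]@N,p[:2]@U);tilt(c,p,.053)
E
```

```text
[ 0.35866474  1.38951563 -0.47888891] [ 0.53707937 -0.12522287  0.07547266] 0.5510807257676144 -0.02072509016328025
218 ..###....ggg#####.......####g.....
219 ..###g...ggg#####.......####g.....
220 ..g###....gg#####......g####g.....
221 ...###g...gg#####.R....g####g.....
222 ...g###...gg####gRR....g####......
223 ....###g..gg####gRRR...g####......
224 ....g###..gg####gRRRR..g###g......
225 .....###g.gg####gRRRR..g###g......
226 .....####..g####gRRRRR.g###g......
227 .....g###..g####gRRRRR.g##g.......
228 ......###g..####gRRRRRR##g........
229 ......g###...g##gRRRRRRgg.........
230 .......###g...g#gRRRRRRR..........
231 .......####...RRRRRRRRRR..........
232 .......g###g..RRRRRRRRRR..........
233 ........####..RRRRRRRRRR..........
234 ........g##g..RRRRRRRRRR..........
235 .........g##..RRRRRRRRRR..........
236 ..........##gggRRRRRRRRR..........
237 ..........g##gggRRRRRRRRg.........
238 ..........g#ggggRRRRRRRR#.........
239 ...........ggggggRRRRRRR#.........
240 ...........ggggggRRRRRRR#.........
241 ............ggggggRRRRRR#.........
242 ............g#ggggRRRRRR..........
243 .............##gggg#gg##..........
244 .............g##ggggg####.........
245 .............g###gggg####.........
246 ..............###ggggg###.........
247 ..............g##gg....g#g........
248 ...............gg.......gg........
249 .................g......##g.......
250 ........................##g.......
251 ........................gg........
252 ..................................
253 ..................................
x0 269
nearfaceBL [286.  242.8]; BR [291.7 241.8]; TL [286.7 231.8]; TR [292.5 230.8]; farTL [281.5 220.5]; farTR [287.2 219.6]; collar near [288.2 242.4]; collarL [279.8 238.3]; collarR [292.6 236. ];
```

Request:
arm_command([
  {"slide": [-0.0004,-0.002,0],"yaw": 0,"gripper": 0.0},
  {"slide": [-0.0008,-0.0039,0],"yaw": 0,"gripper": 0.0},
  {"slide": [-0.0011,-0.0059,0],"yaw": 0,"gripper": 0.0},
  {"slide": [-0.0014,-0.0074,0],"yaw": 0,"gripper": 0.0},
])

```text
time_s: 18.92
ee_pos: [0.5357, -0.1324, 0.0755]
eef_rot: [-3.142, -0.0, 1.381]
force: [0.4, 1.2, -0.1]
grip_width: 0.0139
```

```bash
python3 - <<'E'
from t import *
c=shot('side');o=readout.get_obs();p=o['ee_pos'];print(o['force'],p,p[:2]@N,p[:2]@U);tilt(c,p,.053)
E
```

```text
[ 0.8382208   0.44233417 -0.29218518] [ 0.53567519 -0.13253983  0.07546704] 0.5510946642320504 -0.028175357881201412
220 .g###....ggg#####.......####g.....
221 ..###g...ggg#####......g####g.....
222 ..g###....gg#####......g####g.....
223 ...###g...gg#####RR....g####g.....
224 ...g###...gg####gRRR...g####g.....
225 ....###g..gg####gRRR...g####......
226 ....####..gg####gRRRR..g####......
227 ....g###..gg####gRRRR..g###g......
228 .....###g..g####gRRRRR.g###g......
229 .....g###..g####gRRRRR.g##g.......
230 ......###g.g####gRRRRRR##g........
231 ......####..g###gRRRRRR#g.........
232 ......g###g..R##gRRRRRRR..........
233 .......####..RRRRRRRRRRR..........
234 .......g###..RRRRRRRRRRR..........
235 ........###g.RRRRRRRRRRR..........
236 ........g###.gRRRRRRRRRR..........
237 .........g##ggRRRRRRRRRR..........
238 .........g##gggRRRRRRRRR..........
239 ..........g#gggRRRRRRRRR#.........
240 ..........g#ggggRRRRRRRR#.........
241 ...........gggggRRRRRRR##.........
242 ...........ggggggRRRRRR#g.........
243 ............gggggRRRRRRR..........
244 ............g##gggRRRRR#..........
245 ............g###gg#gg###..........
246 .............###ggggg###..........
247 .............g##ggg...##g.........
248 ..............gg......gg#.........
249 ................g......##g........
250 .......................##g........
251 .......................gg.........
252 ..................................
253 ..................................
254 ..................................
255 ..................................
x0 270
nearfaceBL [287. 245.]; BR [292.7 244. ]; TL [287.7 234. ]; TR [293.5 232.9]; farTL [282.5 222.6]; farTR [288.2 221.6]; collar near [289.2 244.5]; collarL [280.7 240.4]; collarR [293.6 238.1];
```

Request:
arm_command([
  {"slide": [0.001,0.0049,0],"yaw": 0,"gripper": 0.0},
  {"slide": [0.0025,0.0128,0],"yaw": 0,"gripper": 0.0},
  {"slide": [0.0046,0.0236,0],"yaw": 0,"gripper": 0.0},
  {"slide": [0.0065,0.0334,0],"yaw": 0,"gripper": 0.0},
  {"slide": [0.0065,0.0334,0],"yaw": 0,"gripper": 0.0},
])

```text
time_s: 19.6
ee_pos: [0.5424, -0.098, 0.0755]
eef_rot: [-3.142, -0.0, 1.382]
force: [0.4, -0.8, -1.7]
grip_width: 0.0135
```

```bash
cat >> t.py <<'E'
def pred(c,p,deg):  # rows predicted for tilted bolt (head lags to -s), pivot = grasp point
    t=np.radians(deg);pv=np.array([0,p[2]+.019])
    def B(s,d,z):
        h=z-.0515; return [*(p[:2]+U*(s*np.cos(t)+h*np.sin(t))+N*d), pv[1]+h*np.cos(t)-s*np.sin(t)]
    q=proj(c,[B(-.011,-.0035,0),B(-.011,.0035,0),B(-.011,-.0035,.008),B(-.011,.0035,.008),B(0,-.016,.0275),B(0,.016,.0275),B(-.016,0,.0255),B(-.02,-.007,.0295),B(-.02,.007,.0295),B(-.02,.007,.0645)])
    print(deg,'headBL,BR,TL,TR',q[:4].round(1).tolist(),'colL,R,near',q[4:7].round(1).tolist(),'face BL,BR,TR',q[7:].round(1).tolist())
E
python3 - <<'E'
from t import *
c=shot('side');o=readout.get_obs();p=o['ee_pos'];print(o['force'],p,p[:2]@N,p[:2]@U);tilt(c,p,.053);print()
for d in(-8,0,8,16,24): pred(c,p,d)
g=c['color'].max(2)
for v in range(232,250): print(v,' '.join('%3d'%k for k in g[v,276:296]))
E
```

```text
[ 0.24752029 -1.21413502 -0.95561073] [ 0.5423214  -0.09851248  0.07548742] 0.5511438438463739 0.006494057565297068
210 .g###...g#gg####g......####g......
211 ..###....ggg####g......####g......
212 ..###g...ggg####g......####g......
213 ..g###...ggg####gg.....####g......
214 ...###g..ggg####gRR....####g......
215 ...g###..ggg####gRRR...####g......
216 ....###g.ggg####gRRR...####.......
217 ....g###..gg####RRRR..g####.......
218 .....###..gg####RRRRR.g####.......
219 .....###g..g####RRRRRgg###g.......
220 .....g###..g####RRRRRRg##.........
221 ......###g..g###RRRRRR##..........
222 ......g###...g##RRRRRRR...........
223 .......###g..RR#RRRRRRR...........
224 .......g###..RRRRRRRRRR...........
225 ........###g.RRRRRRRRRR...........
226 ........####.gRRRRRRRRR...........
227 .........###.gRRRRRRRRR...........
228 .........g##gggRRRRRRRRg..........
229 ..........##gggRRRRRRRR#..........
230 ..........gggggRRRRRRRR#g.........
231 ..........ggggggRRRRRRR#..........
232 ...........gggggRRRRRRR#..........
233 ...........g#ggggRRRRRR...........
234 ............##ggggRRRR#...........
235 .....
[... 2472 characters left out ...]
 120 134 130  96  36  38  37
242  40  38  35  38  43  78 130 129  69  46  38  41  67 108 146 169 173  41  37  38
243  38  38  33  38  41  50 125 129  90  39  38  40  44  96 178 240 238  80  42  42
244  36  37  41  37  39  42  84 137 130  77  41  39  43  69 125 234 238 172  49  50
245  37  36  40  38  42  46  85 169 169 173  44  37  40  47 110 190 241 237  59  44
246  39  41  41  40  46  48  78 232 240 238  74  42  41  41  79 172 229 238 107  44
247  44  46  45  48  47  46  55 146 234 227 126  46  45  43  49  53 115 231 149  51
248  46  46  48  47  47  45  49  65 169 134  93  60  48  48  50  52  92 105 143  57
249  46  46  49  49  46  48  48  54 114  83 162  85  47  46  45  43  54 124 136  85
```

The tilt is now within about 3° of upright. I raise the grip to 60 N and go back to the fork.

Request:
arm_command([
  {"slide": [0,0,-0.001],"yaw": 0,"gripper": 0.0},
  {"slide": [0.003,0.0157,-0.001],"yaw": -0.001,"gripper": 0.0},
  {"slide": [0.0076,0.0393,-0.001],"yaw": -0.001,"gripper": 0.0},
  {"slide": [0.0124,0.0638,-0.001],"yaw": -0.001,"gripper": 0.0},
  {"slide": [0.0171,0.0884,-0.001],"yaw": -0.001,"gripper": 0.0},
  {"slide": [0.0209,0.108,-0.001],"yaw": -0.001,"gripper": 0.0},
  {"slide": [0.0238,0.1227,-0.001],"yaw": -0.001,"gripper": 0.0},
  {"slide": [0.0257,0.1325,-0.001],"yaw": -0.001,"gripper": 0.0},
], grip_force=60)

```text
time_s: 20.65
ee_pos: [0.568, 0.0344, 0.0744]
eef_rot: [-3.142, 0.0, 1.38]
force: [-0.9, -0.5, -1.1]
grip_width: 0.013
```

Request:
arm_command([
  {"slide": [0.0004,0.002,0],"yaw": 0,"gripper": 0.0},
  {"slide": [0.0008,0.0039,0],"yaw": 0,"gripper": 0.0},
  {"slide": [0.001,0.0054,0],"yaw": 0,"gripper": 0.0},
])

```text
time_s: 21.02
ee_pos: [0.5689, 0.0387, 0.0745]
eef_rot: [-3.142, 0.0, 1.379]
force: [0.5, -0.1, -0.5]
grip_width: 0.0129
```

Request:
arm_command([
  {"slide": [0.0003,0.0015,0],"yaw": 0,"gripper": 0.0},
  {"slide": [0.0006,0.003,0],"yaw": 0,"gripper": 0.0},
  {"slide": [0.0009,0.0045,0],"yaw": 0,"gripper": 0.0},
])

```text
time_s: 21.4
ee_pos: [0.5699, 0.0435, 0.0745]
eef_rot: [3.142, -0.0, 1.38]
force: [0.4, -1.2, -0.5]
grip_width: 0.0129
```

Request:
arm_command([
  {"slide": [0.0002,0.001,0],"yaw": 0,"gripper": 0.0},
  {"slide": [0.0004,0.002,0],"yaw": 0,"gripper": 0.0},
])

```text
time_s: 21.65
ee_pos: [0.5702, 0.0456, 0.0744]
eef_rot: [-3.142, -0.0, 1.38]
force: [0.5, 0.4, -1.6]
grip_width: 0.0128
```

Request:
arm_command([
  {"slide": [0.0002,0.001,0],"yaw": 0,"gripper": 0.0},
  {"slide": [0.0004,0.002,0],"yaw": 0,"gripper": 0.0},
])

```text
time_s: 21.9
ee_pos: [0.5706, 0.0476, 0.0745]
eef_rot: [-3.142, 0.0, 1.38]
force: [-0.4, 1.4, -1.3]
grip_width: 0.013
```

Request:
arm_command([
  {"slide": [0.0002,0.001,0],"yaw": 0,"gripper": 0.0},
  {"slide": [0.0004,0.002,0],"yaw": 0,"gripper": 0.0},
])

```text
time_s: 22.15
ee_pos: [0.571, 0.0496, 0.0745]
eef_rot: [-3.142, -0.0, 1.38]
force: [-0.2, 1.3, -1.4]
grip_width: 0.013
```

Request:
arm_command([
  {"slide": [0.0001,0.0005,0],"yaw": 0,"gripper": 0.0},
  {"slide": [0.0002,0.001,0],"yaw": 0,"gripper": 0.0},
])

```text
time_s: 22.4
ee_pos: [0.5712, 0.0505, 0.0745]
eef_rot: [3.142, 0.0, 1.38]
force: [-0.8, -0.5, -0.8]
grip_width: 0.0128
```

Request:
arm_command([
  {"slide": [0.0001,0.0005,0],"yaw": 0,"gripper": 0.0},
  {"slide": [0.0002,0.001,0],"yaw": 0,"gripper": 0.0},
])

```text
time_s: 22.65
ee_pos: [0.5715, 0.0515, 0.0745]
eef_rot: [3.141, -0.0, 1.38]
force: [-0.3, 0.2, -0.3]
grip_width: 0.0127
```

Request:
arm_command([
  {"slide": [0.0001,0.0005,0],"yaw": 0,"gripper": 0.0},
  {"slide": [0.0002,0.001,0],"yaw": 0,"gripper": 0.0},
])

```text
time_s: 22.9
ee_pos: [0.5716, 0.0525, 0.0745]
eef_rot: [-3.142, 0.0, 1.38]
force: [-0.1, -0.1, -1.3]
grip_width: 0.0129
```

```bash
python3 - <<'E'
from t import *
c=shot('side');o=readout.get_obs();p=o['ee_pos'];print(o['force'],p,p[:2]@N,p[:2]@U);foot(c);tilt(c,p,.053);print()
for d in(0,12,24): pred(c,p,d)
E
```

```text
[-0.7148427   0.34974198  0.14319865] [0.57164168 0.05254856 0.07447938] 0.5511806429626145 0.16037033155956487
foot n 189 s pct [0.1269 0.1275 0.1319 0.1766]
173 gggggggggggg###gggg..g###gg.......
174 ggggggggggg####gggg..g###gg.......
175 ggggggggggg####gggg..g###gg.......
176 gggggggggggg###gggg..####gg.......
177 gggggggggggg###gggg..####gg.......
178 ggggggggggg####gggg..####gg.......
179 gggggggggggg###gRRg..####gg.......
180 gggggggggggg###gRRR..####.........
181 gggggggggggg###gRRR..###g.........
182 gggggggBBBgg###gRRRR.###g.........
183 gggBBBBBBBBg###gRRRR.##g..........
184 ...BBBBBBBBB###gRRRRR#g...........
185 ...BBBBBBBBBB##RRRRRRg............
186 ...BBBBBBBBBBRRRRRRRRg............
187 ....BBBBBBBBBRRRRRRRRRB...........
188 ....BBBBBBBBBRRRRRRRRRB...........
189 ....BBBBBBBBBRRRRRRRRgB...........
190 .....BBBBBBBBgRRRRRRRgB...........
191 ......BBBBBBggRRRRRRRggB..........
192 ......BBBBBggggRRRRRR##B..........
193 ......BBBBBggggRRRRRR##BB.........
194 .......BBBBgggggRRRRR##BB.........
195 .......BBBBBggggRRRRR#gBBB........
196 ........BBBBBggggRRRRgBBBB........
197 .
[... 588 characters left out ...]
2]; collar near [267.8 196.8]; collarL [260.7 193.6]; collarR [271.9 191.9]; 
0 headBL,BR,TL,TR [[266.0, 203.2], [268.4, 202.8], [266.0, 200.9], [268.5, 200.5]] colL,R,near [[260.7, 193.6], [271.9, 191.9], [267.8, 196.8]] face BL,BR,TR [[265.8, 196.9], [270.8, 196.1], [271.0, 185.7]]
12 headBL,BR,TL,TR [[267.0, 204.5], [269.5, 204.1], [266.9, 201.9], [269.4, 201.5]] colL,R,near [[261.1, 194.5], [272.4, 192.8], [268.4, 196.8]] face BL,BR,TR [[266.2, 196.4], [271.2, 195.7], [270.7, 183.8]]
24 headBL,BR,TL,TR [[268.0, 205.1], [270.5, 204.7], [267.7, 202.3], [270.2, 201.9]] colL,R,near [[261.6, 195.1], [272.9, 193.4], [268.8, 196.2]] face BL,BR,TR [[266.5, 195.5], [271.6, 194.7], [270.4, 182.0]]
```

Request:
arm_command([
  {"slide": [0.0001,0.0005,0],"yaw": 0,"gripper": 0.0},
  {"slide": [0.0002,0.001,0],"yaw": 0,"gripper": 0.0},
])

```text
time_s: 23.2
ee_pos: [0.5718, 0.0533, 0.0745]
eef_rot: [-3.141, 0.0, 1.38]
force: [-0.7, -1.2, -0.4]
grip_width: 0.0129
```

Request:
arm_command([
  {"slide": [0.0001,0.0005,0],"yaw": 0,"gripper": 0.0},
  {"slide": [0.0002,0.001,0],"yaw": 0,"gripper": 0.0},
])

```text
time_s: 23.45
ee_pos: [0.572, 0.0542, 0.0744]
eef_rot: [-3.141, 0.001, 1.38]
force: [-0.6, -4.6, -0.2]
grip_width: 0.0131
```

Request:
arm_command([
  {"slide": [0.0001,0.0004,0],"yaw": 0,"gripper": 0.0},
  {"slide": [0.0001,0.0007,0],"yaw": 0,"gripper": 0.0},
])

```text
time_s: 23.7
ee_pos: [0.5721, 0.0549, 0.0744]
eef_rot: [-3.141, 0.001, 1.38]
force: [-0.6, -6.1, -0.8]
grip_width: 0.0127
```

```bash
python3 - <<'E'
from t import *
o=readout.get_obs();p=o['ee_pos'];print(o['force'],p,p[:2]@N,p[:2]@U,o['force'][:2]@U)
E
```

```text
[-0.5859188  -6.13968947 -0.75554716] [0.57206999 0.05485255 0.07444112] 0.551162670409895 0.16271367020209623 -6.138833496306692
```

Request:
arm_command([
  {"slide": [0.0001,0.0004,0],"yaw": 0,"gripper": 0.0},
  {"slide": [0.0002,0.0008,0],"yaw": 0,"gripper": 0.0},
])

```text
time_s: 23.95
ee_pos: [0.5722, 0.0554, 0.0744]
eef_rot: [-3.141, 0.001, 1.38]
force: [-1.3, -7.1, -0.8]
grip_width: 0.0128
```

```bash
python3 - <<'E'
from t import *
o=readout.get_obs();p=o['ee_pos'];print(o['force'],p,p[:2]@N,p[:2]@U,o['force'][:2]@U)
a=shot('top');c=shot('side');foot(c)
h=cv2.cvtColor(a['color'],cv2.COLOR_RGB2HSV)
for lo,hi,nm in((45,85,'green'),(100,125,'blue')):
    m=np.zeros(h.shape[:2],np.uint8);w=(h[...,0]>lo)&(h[...,0]<hi)&(h[...,1]>110)&(h[...,2]>60);m[140:200,195:235]=w[140:200,195:235]
    nc,l,s,ce=cv2.connectedComponentsWithStats(m)
    print(nm,[(s[i,4],*(np.array([ray(a,ce[i],.125)[:2]@k for k in(N,U)]).round(4))) for i in range(1,nc) if s[i,4]>5])
E
```

```text
[-1.30482488 -7.10350222 -0.76503982] [0.57222238 0.05542749 0.07441044] 0.5512028628254629 0.16330708191303991 -7.221816308784936
foot n 182 s pct [0.1273 0.128  0.1315 0.1767]
green [(np.int32(10), np.float64(0.5832), np.float64(0.2929)), (np.int32(10), np.float64(0.5111), np.float64(0.2673))]
blue [(np.int32(19), np.float64(0.5599), np.float64(0.267)), (np.int32(18), np.float64(0.5356), np.float64(0.2931))]
```

Request:
arm_command([
  {"slide": [0.0001,0.0004,0],"yaw": 0,"gripper": 0.0},
  {"slide": [0.0002,0.0008,0],"yaw": 0,"gripper": 0.0},
  {"slide": [0.0002,0.0008,0],"yaw": 0,"gripper": 0.0},
])

```text
time_s: 24.42
ee_pos: [0.5723, 0.056, 0.0744]
eef_rot: [-3.141, 0.001, 1.38]
force: [-2.2, -8.5, 0.2]
grip_width: 0.0128
```

Request:
arm_command([
  {"slide": [0.0001,0.0004,0],"yaw": 0,"gripper": 0.0},
  {"slide": [0.0002,0.0008,0],"yaw": 0,"gripper": 0.0},
  {"slide": [0.0002,0.0008,0],"yaw": 0,"gripper": 0.0},
])

```text
time_s: 24.8
ee_pos: [0.5725, 0.0566, 0.0744]
eef_rot: [-3.141, 0.002, 1.38]
force: [-2.4, -8.8, 0.5]
grip_width: 0.0126
```

```bash
cat > r.py <<'E'
from t import *
def state():
    o=readout.get_obs();p=o['ee_pos'];print('F',o['force'].round(1),'d,s,z',p[:2]@N,p[:2]@U,p[2],'Fs',o['force'][:2]@U,'yaw',o['eef_rot'][2])
    a=shot('top');c=shot('side');foot(c)
    h=cv2.cvtColor(a['color'],cv2.COLOR_RGB2HSV)
    for lo,hi,nm in((45,85,'green'),(100,125,'blue')):
        m=np.zeros(h.shape[:2],np.uint8);w=(h[...,0]>lo)&(h[...,0]<hi)&(h[...,1]>110)&(h[...,2]>60);m[140:200,195:235]=w[140:200,195:235]
        nc,l,s,ce=cv2.connectedComponentsWithStats(m)
        print(nm,[(int(s[i,4]),*[float(round(ray(a,ce[i],.125)[:2]@k,4)) for k in(N,U)]) for i in range(1,nc) if s[i,4]>5])
    return a,c,p
E
python3 - <<'E'
from r import *
a,c,p=state();tilt(c,p,.053)
for d in(0,12,24): pred(c,p,d)
E
```

```text
F [-2.4 -8.8  0.5] d,s,z 0.5512420841581531 0.16447850964928334 0.07436080132905831 Fs -9.04919694223224 yaw 1.3796983657748307
foot n 186 s pct [0.1269 0.1275 0.1312 0.1688]
green [(10, 0.5832, 0.2929), (10, 0.5111, 0.2673)]
blue [(19, 0.5599, 0.267), (18, 0.5356, 0.2931)]
172 gggggggggggg####ggg...###ggg......
173 gggggggggggg####.gg...####gg......
174 gggggggggggg####.gg...###ggg......
175 gggggggggggg####.gg...####gg......
176 gggggggggggg####.gg..g####gg......
177 gggggggggggg####.gg..g###ggg......
178 gggggggggggg####gRg..g###ggg......
179 gggggggggggg####RRR..g###ggg......
180 gggggggggggg####RRRR.g###g........
181 gggggggggggg####RRRR.g###.........
182 ggggggggBBBg####RRRRRg##g.........
183 ggggBBBBBBBB####RRRRRR#g..........
184 ....BBBBBBBBB###RRRRRRg...........
185 ....BBBBBBBBBBRgRRRRRRg...........
186 ....BBBBBBBBBBRRRRRRRRB...........
187 .....BBBBBBBBBRRRRRRRRBB..........
188 .....BBBBBBBBBRRRRRRRRgB..........
189 ......BBBBBBBBRRRRRRRRgB..........
190 ......BBBBBBBBgRRRRRRRgBB.........
191 .......BBBBBBggRRRRRRR#gB.........
192 .......BBBBBggggRRRRRR##B.........
193 ..
[... 703 characters left out ...]
.4]; collar near [267.5 195.9]; collarL [260.3 192.7]; collarR [271.5 191. ]; 0 headBL,BR,TL,TR [[265.6, 202.3], [268.1, 201.9], [265.7, 200.0], [268.1, 199.6]] colL,R,near [[260.3, 192.7], [271.5, 191.0], [267.5, 195.9]] face BL,BR,TR [[265.4, 196.0], [270.4, 195.2], [270.6, 184.8]]
12 headBL,BR,TL,TR [[266.6, 203.6], [269.1, 203.3], [266.5, 201.0], [269.0, 200.7]] colL,R,near [[260.8, 193.7], [272.0, 191.9], [268.0, 195.9]] face BL,BR,TR [[265.8, 195.6], [270.8, 194.8], [270.4, 183.0]]
24 headBL,BR,TL,TR [[267.6, 204.2], [270.1, 203.8], [267.3, 201.4], [269.8, 201.0]] colL,R,near [[261.2, 194.2], [272.5, 192.5], [268.4, 195.4]] face BL,BR,TR [[266.1, 194.6], [271.2, 193.9], [270.0, 181.2]]
```

The rack holds still under a 9 N push, while the caps read the same positions and sliding takes at most 6 N. It is on the buffers. The bolt has crept to about 5–8° of tilt, so I unload, let go so that it settles flat on its head, and regrip it upright.

Request:
arm_command([
  {"slide": [-0.0002,-0.0012,0],"yaw": 0,"gripper": 0.0},
  {"slide": [-0.0005,-0.0025,0],"yaw": 0,"gripper": 0.0},
  {"slide": [-0.0005,-0.0025,0],"yaw": 0,"gripper": 0.18},
  {"slide": [-0.0005,-0.0025,0],"yaw": 0,"gripper": 0.25},
  {"slide": [-0.0005,-0.0025,0],"yaw": 0,"gripper": 0.3},
  {"slide": [-0.0005,-0.0025,0],"yaw": 0,"gripper": 0.3},
  {"slide": [-0.0005,-0.0025,0],"yaw": 0,"gripper": 0.3},
], grip_force=15)

```text
time_s: 25.78
ee_pos: [0.5723, 0.0551, 0.0745]
eef_rot: [3.142, -0.0, 1.38]
force: [-0.4, -0.3, 0.0]
grip_width: 0.0281
```

```bash
python3 - <<'E'
from r import *
a,c,p=state();tilt(c,p,.053)
q=p.copy();q[2]=.0725
for s in (-.004,0,.004):
    q[:2]=p[:2]+U*s;print('off',s);pred(c,q,0)
E
```

```text
F [-0.4 -0.3  0. ] d,s,z 0.5512933327906148 0.16299191549436307 0.07448376851955829 Fs -0.4001672409243538 yaw 1.3797995866694068
foot n 175 s pct [0.1269 0.1275 0.1307 0.1804]
green [(10, 0.5832, 0.2929), (10, 0.5111, 0.2673)]
blue [(19, 0.5599, 0.267), (18, 0.5356, 0.2931)]
172 ggggggggg###ggggggggg...###g.....g
173 gggggggg####ggggggggg...###g......
174 gggggggg####ggggggggg..g###g......
175 ggggggggg###ggggggggg..g###g......
176 gggggggg####ggggggggg..g###g......
177 gggggggg####ggggggggg..g###g......
178 gggggggg####ggggggggg..g###g......
179 ggggggggg###ggggggggg..g###g......
180 gggggggg####ggggRRggg..g###g......
181 ggggggggg###ggRRRRgB...g###.......
182 gggggggg####ggRRRRRB...g##g.......
183 gggBBBBB####ggRRRRRgB..g#.........
184 ...BBBBBB###ggRRRRRRB..g..........
185 ...BBBBBBB##ggRRRRRRgB............
186 ...BBBBBBBBBBgRRRRRRRB............
187 ....BBBBBBBBBgRRRRRRRgB...........
188 ....BBBBBBBBBgRRRRRRRRB...........
189 ....BBBBBBBBBgRRRRRRRRB...........
190 .....BBBBBBBBgRRRRRRRRBB..........
191 .....BBBBBBBBgRRRRRRRRBB..........
192 ......BBBBBBBgRRRRRRRRBB..........
193 
[... 730 characters left out ...]
96.2]; collarL [260.5 193. ]; collarR [271.7 191.3]; off -0.004
0 headBL,BR,TL,TR [[266.1, 204.0], [268.6, 203.6], [266.2, 201.8], [268.6, 201.4]] colL,R,near [[260.8, 194.4], [272.1, 192.7], [268.0, 197.6]] face BL,BR,TR [[265.9, 197.8], [270.9, 197.0], [271.2, 186.6]]
off 0
0 headBL,BR,TL,TR [[265.8, 203.1], [268.2, 202.8], [265.8, 200.9], [268.3, 200.5]] colL,R,near [[260.4, 193.6], [271.7, 191.9], [267.6, 196.8]] face BL,BR,TR [[265.5, 196.9], [270.5, 196.1], [270.8, 185.7]]
off 0.004
0 headBL,BR,TL,TR [[265.4, 202.3], [267.8, 201.9], [265.4, 200.0], [267.9, 199.6]] colL,R,near [[260.1, 192.7], [271.3, 191.0], [267.2, 195.9]] face BL,BR,TR [[265.1, 196.0], [270.1, 195.2], [270.4, 184.8]]
```

The bolt now stands upright by itself and the rack is unmoved. I back the arm off to measure the bolt's axis in the clear before regripping.

Request:
arm_command([
  {"slide": [0,0,0.015],"yaw": 0,"gripper": 0.3},
  {"slide": [0,0,0.045],"yaw": 0,"gripper": 0.3},
  {"slide": [0,0,0.09],"yaw": 0,"gripper": 0.3},
  {"slide": [0,-0.04,0.1],"yaw": 0,"gripper": 0.3},
  {"slide": [0,-0.1,0.1],"yaw": 0,"gripper": 0.3},
  {"slide": [0,-0.16,0.1],"yaw": 0,"gripper": 0.3},
  {"slide": [0,-0.2,0.1],"yaw": 0,"gripper": 0.3},
  {"slide": [0,-0.22,0.1],"yaw": 0,"gripper": 0.3},
])

```text
time_s: 26.88
ee_pos: [0.5721, -0.1667, 0.1754]
eef_rot: [3.141, 0.0, 1.378]
force: [-0.5, -0.1, 0.5]
grip_width: 0.0286
```

```bash
cat > g.py <<'E'
from r import *
def grip(a,c):
    for n,k,bx in(('top',a,(235,150,290,205)),('side',c,(245,165,285,215))):
        m=red(k,bx)
        if m.sum()<5: print(n,'none');continue
        r,me,N_=rect(m);print(n,'n',N_,'c',me.round(1),r, [(round(float(ray(k,me,z)[:2]@N),4),round(float(ray(k,me,z)[:2]@U),4)) for z in(.087,.095,.1045)])
        ex=np.array([ray(k,q,.1045)[:2] for q in cv2.boxPoints(r)]);print(' d',(ex@N).round(4),'s',(ex@U).round(4))
E
python3 - <<'E'
from g import *
a,c,p=state();print(p);grip(a,c)
h=cv2.cvtColor(a['color'],cv2.COLOR_RGB2HSV)
m=np.zeros(h.shape[:2],np.uint8);w=(h[...,0]>100)&(h[...,0]<125)&(h[...,1]>120)&(h[...,2]>60);m[160:205,238:300]=w[160:205,238:300]
if m.sum():
    P=np.array([ray(a,q[::-1],.063)[:2] for q in np.argwhere(m)]);print('top foot s',np.percentile(P@U,[0,1,3,97,99,100]).round(4),'d',np.percentile(P@N,[1,50,99]).round(4))
for v in range(165,200): print(v,''.join('B' if x[2]>x[0]*1.6 and x[2]>50 else 'R' if x[0]>1.6*x[1] and x[0]>60 else '#' if x.max()>110 else 'g' if x.max()>62 else '.' for x in a['color'][v,230:290].astype(int)))
E
```

```text
F [-0.5 -0.1  0.5] d,s,z 0.5933696119962486 -0.05475466502235996 0.17537250597046766 Fs -0.17909629342029804 yaw 1.3780267942892777
foot n 230 s pct [0.1278 0.1293 0.1319 0.1852]
green [(10, 0.5832, 0.2929), (10, 0.5111, 0.2673)]
blue [(20, 0.5599, 0.2673), (18, 0.5356, 0.2931)]
[ 0.57212032 -0.1666794   0.17537251]
top n 69 c [270.  179.9] ((270.0353088378906, 179.84120178222656), (13.015828132629395, 5.314796447753906), 12.528807640075684) [(0.5492, 0.151), (0.5478, 0.1509), (0.5462, 0.1506)]
 d [0.5395 0.5537 0.5534 0.5392] s [0.1677 0.1677 0.1334 0.1335]
side n 105 c [267.3 188.8] ((267.5, 189.0), (18.0, 7.0), 90.0) [(0.5521, 0.1544), (0.5491, 0.1442), (0.5456, 0.132)]
 d [0.5475 0.5659 0.5444 0.5271] s [0.1726 0.1679 0.0919 0.0963]
top foot s [0.129  0.1302 0.1338 0.2208 0.2222 0.2476] d [0.5229 0.5444 0.5734]
165 ################g...gggggggggggggggggggggggggggggggggggggggg
166 g##############g....gggggggggggggggggggggggggggggggggggggggg
167 g##############ggBgggggggggggggggggggggggggggggggggggggggggg
168 g##############ggBBBBggggggggggggggggggggggggggggggggggggggg
169 #########
[... 1301 characters left out ...]
g....ggg..g...gggggBBBBBBBBBBBBBBBBBB#############
190 ggggg#####g....g..gg....g...ggggggBBBBBBBBBBBBBgggggg#######
191 ....gggggg.....g.....ggg.g.g.......gggBBBBBBBBBgggggggggg###
192 ........g........g..g.......g..g..g...ggggBBBBgg..ggg.gggggg
193 ......................g.......g.g....gg.....g...g...g.....gg
194 .....................g.....g...g...ggg.ggg......g..........g
195 .............................gg...g.g...g.........ggg...g...
196 ................................g.....gg..g.g.g........g....
197 .................................gg..g..ggg..............g..
198 ..................................g.ggg.....................
199 ...................................gg....gg.................
```

Both views put the standing bolt's axis at s ≈ 0.1505 and the fork seat at ≈ 0.155, so it is about 4 mm short of the fork end. The rack is still on the buffers. I regrip centred on the axis and slightly lower.

Request:
arm_command([
  {"slide": [-0.0005,0.03,0],"yaw": 0,"gripper": 0.35},
  {"slide": [-0.001,0.08,0],"yaw": 0,"gripper": 0.35},
  {"slide": [-0.0015,0.13,0],"yaw": 0,"gripper": 0.35},
  {"slide": [-0.002,0.18,0],"yaw": 0,"gripper": 0.35},
  {"slide": [-0.0025,0.203,0],"yaw": 0,"gripper": 0.35},
  {"slide": [-0.0025,0.208,0],"yaw": 0,"gripper": 0.35},
  {"slide": [-0.0025,0.208,0],"yaw": 0,"gripper": 0.35},
])

```text
time_s: 27.85
ee_pos: [0.5696, 0.0435, 0.1746]
eef_rot: [3.141, 0.0, 1.381]
force: [0.8, -0.6, -0.1]
grip_width: 0.0328
```

```bash
python3 - <<'E'
from t import *
o=readout.get_obs();p=o['ee_pos'];print(p,p[:2]@N,p[:2]@U,o['eef_rot'],'need',N*.5513+U*.1505-p[:2])
E
```

```text
[0.56962936 0.04346476 0.17461968] 0.5509338018807662 0.15106982312758366 [3.14149336e+00 4.48772605e-06 1.38064419e+00] need [ 0.000222  -0.0006313]
```

Request:
arm_command([
  {"slide": [0.0002,-0.0006,-0.035],"yaw": -0.001,"gripper": 0.35},
  {"slide": [0.0002,-0.0006,-0.07],"yaw": -0.001,"gripper": 0.35},
  {"slide": [0.0002,-0.0006,-0.092],"yaw": -0.001,"gripper": 0.35},
  {"slide": [0.0002,-0.0006,-0.1],"yaw": -0.001,"gripper": 0.35},
  {"slide": [0.0002,-0.0006,-0.102],"yaw": -0.001,"gripper": 0.3},
  {"slide": [0.0002,-0.0006,-0.102],"yaw": -0.001,"gripper": 0.2},
  {"slide": [0.0002,-0.0006,-0.102],"yaw": -0.001,"gripper": 0.1},
  {"slide": [0.0002,-0.0006,-0.102],"yaw": -0.001,"gripper": 0.0},
], grip_force=15)

```text
time_s: 28.85
ee_pos: [0.5703, 0.0425, 0.0733]
eef_rot: [3.14, -0.0, 1.379]
force: [-1.1, -0.8, 4.8]
grip_width: 0.0138
```

Request:
arm_command([
  {"slide": [0,0,0],"yaw": 0,"gripper": 0.0},
  {"slide": [0,0,0],"yaw": 0,"gripper": 0.0},
  {"slide": [0,0,0],"yaw": 0,"gripper": 0.0},
  {"slide": [0,0,0.001],"yaw": 0,"gripper": 0.0},
], grip_force=60)

```text
time_s: 29.35
ee_pos: [0.5699, 0.0425, 0.0735]
eef_rot: [-3.142, -0.0, 1.379]
force: [0.0, -0.4, -2.6]
grip_width: 0.0131
```

Request:
arm_command([
  {"slide": [0.0002,0.001,0],"yaw": 0,"gripper": 0.0},
  {"slide": [0.0004,0.002,0],"yaw": 0,"gripper": 0.0},
  {"slide": [0.0006,0.003,0],"yaw": 0,"gripper": 0.0},
])

```text
time_s: 29.72
ee_pos: [0.5705, 0.0456, 0.0734]
eef_rot: [-3.141, 0.0, 1.379]
force: [0.3, -0.2, -0.6]
grip_width: 0.0127
```

Request:
arm_command([
  {"slide": [0.0001,0.0005,0],"yaw": 0,"gripper": 0.0},
  {"slide": [0.0002,0.001,0],"yaw": 0,"gripper": 0.0},
])

```text
time_s: 29.98
ee_pos: [0.5707, 0.0466, 0.0734]
eef_rot: [-3.141, -0.0, 1.379]
force: [-1.3, -0.4, -1.1]
grip_width: 0.0127
```

s is now 0.1543. I continue in 0.7 mm steps.

Request:
arm_command([
  {"slide": [0.0001,0.0004,0],"yaw": 0,"gripper": 0.0},
  {"slide": [0.0002,0.0008,0],"yaw": 0,"gripper": 0.0},
])

```text
time_s: 30.22
ee_pos: [0.5709, 0.0473, 0.0734]
eef_rot: [-3.141, 0.0, 1.379]
force: [-0.4, 0.2, -0.6]
grip_width: 0.0128
```

Request:
arm_command([
  {"slide": [0.0001,0.0004,0],"yaw": 0,"gripper": 0.0},
  {"slide": [0.0002,0.0008,0],"yaw": 0,"gripper": 0.0},
])

```text
time_s: 30.48
ee_pos: [0.5711, 0.048, 0.0735]
eef_rot: [-3.142, 0.0, 1.379]
force: [-1.0, -1.5, -0.9]
grip_width: 0.0131
```

Request:
arm_command([
  {"slide": [0.0001,0.0004,0],"yaw": 0,"gripper": 0.0},
  {"slide": [0.0002,0.0008,0],"yaw": 0,"gripper": 0.0},
])

```text
time_s: 30.72
ee_pos: [0.5713, 0.0486, 0.0735]
eef_rot: [3.142, 0.0, 1.379]
force: [-1.2, -4.1, 0.8]
grip_width: 0.0127
```

Request:
arm_command([
  {"slide": [0.0001,0.0003,0],"yaw": 0,"gripper": 0.0},
  {"slide": [0.0001,0.0006,0],"yaw": 0,"gripper": 0.0},
])

```text
time_s: 30.98
ee_pos: [0.5714, 0.0492, 0.0736]
eef_rot: [3.141, 0.0, 1.379]
force: [-1.5, -5.5, 1.2]
grip_width: 0.0132
```

Contact at about 5.7 N with the bolt upright at the fork end. Now the quarter turn.

Request:
arm_command([
  {"slide": [0,0,0],"yaw": 0.1,"gripper": 0.0},
  {"slide": [0,0,0],"yaw": 0.25,"gripper": 0.0},
  {"slide": [0,0,0],"yaw": 0.4,"gripper": 0.0},
  {"slide": [0,0,0],"yaw": 0.55,"gripper": 0.0},
], grip_force=40)

```text
time_s: 31.48
ee_pos: [0.5719, 0.0493, 0.0736]
eef_rot: [3.14, 0.001, 1.934]
force: [1.6, -4.8, -0.6]
grip_width: 0.013
```

```bash
python3 - <<'E'
from r import *
a,c,p=state();print(readout.get_obs()['moment'])
E
```

```text
F [ 1.6 -4.8 -0.6] d,s,z 0.5520539447790969 0.15727606340904102 0.07363714480488202 Fs -4.414884431832899 yaw 1.93363033267442
foot n 150 s pct [0.1268 0.1274 0.1303 0.1551]
green [(10, 0.5832, 0.2929), (10, 0.5111, 0.2673)]
blue [(20, 0.5599, 0.2673), (18, 0.5356, 0.2931)]
[-1.00334192 -0.20933974 -0.01901973]
```

Request:
arm_command([
  {"slide": [0,0,0],"yaw": 0.15,"gripper": 0.0},
  {"slide": [0,0,0],"yaw": 0.3,"gripper": 0.0},
  {"slide": [0,0,0],"yaw": 0.45,"gripper": 0.0},
  {"slide": [0,0,0],"yaw": 0.6,"gripper": 0.0},
  {"slide": [0,0,0],"yaw": 0.75,"gripper": 0.0},
  {"slide": [0,0,0],"yaw": 0.9,"gripper": 0.0},
  {"slide": [0,0,0],"yaw": 1.02,"gripper": 0.0},
  {"slide": [0,0,0],"yaw": 1.02,"gripper": 0.0},
])

```text
time_s: 32.58
ee_pos: [0.5714, 0.0499, 0.0734]
eef_rot: [3.141, -0.0, 2.945]
force: [-0.0, -0.5, -1.1]
grip_width: 0.0131
```

```bash
python3 - <<'E'
from r import *
a,c,p=state();print(readout.get_obs()['moment'])
E
```

```text
F [-0.  -0.5 -1.1] d,s,z 0.5514120352156571 0.15774564642467886 0.07336985603476329 Fs -0.5303935094516521 yaw 2.9451538895362672
foot n 129 s pct [0.1268 0.1272 0.1293 0.1498]
green [(10, 0.5832, 0.2929), (10, 0.5111, 0.2673)]
blue [(19, 0.5599, 0.267), (18, 0.5356, 0.2931)]
[ 0.02736499 -0.01301523 -0.00648395]
```

The turn is done, but contact eased because the bolt sat slightly off-axis in the grip. The pads now face along the slot, so I can re-seat it with no tilting. I push lightly again.

Request:
arm_command([
  {"slide": [0.0001,0.0005,0],"yaw": 0.004,"gripper": 0.0},
  {"slide": [0.0002,0.001,0],"yaw": 0.004,"gripper": 0.0},
])

```text
time_s: 32.92
ee_pos: [0.5716, 0.0505, 0.0735]
eef_rot: [-3.142, -0.0, 2.952]
force: [0.5, -1.1, -1.0]
grip_width: 0.0132
```

Request:
arm_command([
  {"slide": [0.0001,0.0004,0],"yaw": 0,"gripper": 0.0},
  {"slide": [0.0001,0.0007,0],"yaw": 0,"gripper": 0.0},
])

```text
time_s: 33.17
ee_pos: [0.5717, 0.051, 0.0735]
eef_rot: [-3.141, -0.0, 2.952]
force: [-0.8, -3.2, -1.5]
grip_width: 0.0133
```

Request:
arm_command([
  {"slide": [0.0001,0.0004,0],"yaw": 0,"gripper": 0.0},
  {"slide": [0.0001,0.0007,0],"yaw": 0,"gripper": 0.0},
])

```text
time_s: 33.42
ee_pos: [0.5718, 0.0516, 0.0735]
eef_rot: [-3.141, -0.0, 2.953]
force: [-0.9, -5.8, -0.8]
grip_width: 0.0133
```

Request:
arm_command([
  {"slide": [0.0001,0.0003,0],"yaw": 0,"gripper": 0.0},
  {"slide": [0.0001,0.0005,0],"yaw": 0,"gripper": 0.0},
])

```text
time_s: 33.67
ee_pos: [0.5719, 0.0518, 0.0735]
eef_rot: [-3.141, -0.0, 2.953]
force: [-1.3, -7.7, -0.1]
grip_width: 0.013
```

The push is 7.7 N and stiff, and the rack is firm on the buffers. I ease the preload a little, then open the jaws slightly.

Request:
arm_command([
  {"slide": [0,-0.0005,-0.0005],"yaw": 0,"gripper": 0.0},
  {"slide": [-0.0001,-0.0007,-0.0007],"yaw": 0,"gripper": 0.0},
  {"slide": [-0.0001,-0.0007,-0.0007],"yaw": 0,"gripper": 0.0},
], grip_force=10)

```text
time_s: 34.05
ee_pos: [0.5723, 0.0519, 0.0735]
eef_rot: [3.141, 0.001, 2.953]
force: [-1.0, -1.9, 5.9]
grip_width: 0.0139
```

Request:
arm_command([
  {"slide": [0,0,0],"yaw": 0,"gripper": 0.16},
  {"slide": [0,0,0],"yaw": 0,"gripper": 0.2},
  {"slide": [0,0,0],"yaw": 0,"gripper": 0.28},
  {"slide": [0,0,0],"yaw": 0,"gripper": 0.28},
  {"slide": [0,0,0],"yaw": 0,"gripper": 0.28},
])

```text
time_s: 34.67
ee_pos: [0.5718, 0.0518, 0.0727]
eef_rot: [3.142, -0.0, 2.953]
force: [-0.2, -0.2, -0.7]
grip_width: 0.0264
```

Request:
arm_command([
  {"slide": [0,0,0.01],"yaw": 0,"gripper": 0.28},
  {"slide": [0,0,0.03],"yaw": 0,"gripper": 0.28},
  {"slide": [0,0,0.07],"yaw": 0,"gripper": 0.28},
  {"slide": [0,-0.02,0.1],"yaw": 0,"gripper": 0.28},
  {"slide": [0,-0.08,0.12],"yaw": 0,"gripper": 0.28},
  {"slide": [0,-0.14,0.12],"yaw": 0,"gripper": 0.28},
  {"slide": [0,-0.2,0.12],"yaw": 0,"gripper": 0.28},
  {"slide": [0,-0.25,0.12],"yaw": 0,"gripper": 0.28},
])

```text
time_s: 35.67
ee_pos: [0.5715, -0.2005, 0.1937]
eef_rot: [-3.141, 0.001, 2.952]
force: [0.0, 0.3, -0.5]
grip_width: 0.0261
```

```bash
python3 - <<'E'
from g import *
a,c,p=state();print(p);grip(a,c)
for v in range(165,195): print(v,''.join('B' if x[2]>x[0]*1.6 and x[2]>50 else 'R' if x[0]>1.6*x[1] and x[0]>60 else '#' if x.max()>110 else 'g' if x.max()>62 else '.' for x in a['color'][v,230:290].astype(int)))
for v in range(172,210): print(v,''.join('B' if x[2]>x[0]*1.6 and x[2]>50 else 'R' if x[0]>1.6*x[1] and x[0]>60 else '#' if x.max()>110 else 'g' if x.max()>62 else '.' for x in c['color'][v,248:286].astype(int)))
q=proj(c,[[*(N*.5512+U*s),.1045] for s in(.151,.155,.159)]);print(q)
E
```

```text
F [ 0.   0.3 -0.5] d,s,z 0.5992295349854471 -0.08811875674527074 0.19367599600418808 Fs 0.3428044986879563 yaw 2.9520831561936247
foot n 162 s pct [0.1275 0.1281 0.1304 0.1732]
green [(10, 0.5832, 0.2929), (10, 0.5111, 0.2673)]
blue [(19, 0.5599, 0.267), (18, 0.5356, 0.2931)]
[ 0.57152379 -0.2005498   0.193676  ]
top n 55 c [268.7 179.6] ((268.66217041015625, 179.52703857421875), (3.452378749847412, 15.289106369018555), 9.462321281433105) [(0.5494, 0.1546), (0.548, 0.1544), (0.5464, 0.1541)]
 d [0.5259 0.5667 0.5671 0.5264] s [0.1578 0.1599 0.1507 0.1487]
side n 167 c [266.6 188.2] ((266.489990234375, 187.92999267578125), (12.445079803466797, 14.566400527954102), 81.8698959350586) [(0.551, 0.1577), (0.5481, 0.1474), (0.5446, 0.1352)]
 d [0.5296 0.5697 0.5591 0.5206] s [0.1637 0.1634 0.1096 0.1103]
165 ################g...gggggggggggggggggggggggggggggggggggggggg
166 g##############gg.....ggggggggggggggggggggggggggggggggggg.gg
167 g##############ggBgggggggggggggggggggggggggggggggggggggggggg
168 g##############ggBBBBggggggggggggggggggggggggggggggggggggggg
169 g########g#####gBBBBBBBBBBg
[... 2680 characters left out ...]
..........
196 ..........BBggggg#######BBBBB.........
197 ..........BBBBg#######gBBBBBB.........
198 ..........BBBBBgggggggBBBBBBBB........
199 ..........gBBBBBBBggggBBBBBBBB........
200 ...........BBBBBBBBggggBBBBBBBg.......
201 ...........gBBBBBB#ggggggBBBBB........
202 ............BBBBBB##gggg###...........
203 ............BBBBB###gg.g###g..........
204 ..............g.g###...g####..........
205 .................###g...g###..........
206 .................g###...g###g.........
207 ..................###g...####.........
208 ..................g###...g###g........
209 ...................###g...####........
[[267.41341941 184.3615427 ]
 [267.01787318 183.50639307]
 [266.62464459 182.65625407]]
```

```bash
cat > e.py <<'E'
from g import *
def prof(a,f,z,d,s):
    P=proj(a,[[*(N*d+U*k),z] for k in s]).astype(np.float32)
    return cv2.remap(f.astype(np.float32),P[:,0].reshape(1,-1),P[:,1].reshape(1,-1),cv2.INTER_CUBIC).ravel()
def cross(v,s,rise=True):
    lo,hi=np.percentile(v,5),np.percentile(v,95);t=(lo+hi)/2
    w=v>t;i=np.flatnonzero(w[1:]!=w[:-1]);return [round(float(np.interp(t,sorted([v[k],v[k+1]]),[s[k],s[k+1]] if v[k]<v[k+1] else [s[k+1],s[k]])),4) for k in i]
def gap(a):
    I=a['color'].astype(int);red_=I[...,0]-I[...,1];blu=I[...,2]-I[...,0]
    s=np.arange(.110,.145,.0005)
    print('foot front',[(d,cross(prof(a,blu,.063,d,s),s)) for d in(.530,.533,.536,.560,.563,.566)])
    s=np.arange(.130,.185,.0005)
    print('grip top',[(d,cross(prof(a,red_,.1045,d,s),s)) for d in(.533,.538,.543,.548,.553,.558)])
    b=np.minimum(I[...,0],I[...,1]);s=np.arange(.130,.185,.0005)
    print('collar',[(d,cross(prof(a,b,.0695,d,s),s)) for d in(.538,.541,.557,.560)])
E
python3 - <<'E'
from e import *
gap(shot('top'))
E
```

```text
foot front [(0.53, [0.1274]), (0.533, [0.128]), (0.536, [0.1289, 0.1425]), (0.56, [0.1297, 0.1415]), (0.563, [0.1286]), (0.566, [0.1278])]
grip top [(0.533, [0.1474, 0.1619]), (0.538, [0.1476, 0.1619]), (0.543, [0.1474, 0.1618]), (0.548, [0.1479, 0.1618]), (0.553, [0.1477, 0.1621]), (0.558, [0.1473, 0.1626])]
collar [(0.538, [0.1328, 0.1405, 0.1485, 0.1605, 0.1697]), (0.541, [0.1316, 0.1395, 0.1488, 0.161, 0.1711]), (0.557, [0.1307, 0.1402, 0.1498, 0.161, 0.17]), (0.56, [0.1304, 0.141, 0.1503, 0.1607, 0.1689])]
```

Final measurements in one image:
- **Bolt:** axis s = 0.155 and fork seat 0.1556, so it stands at the fork end. The collar and grip are concentric, so it is upright, and the grip lies across the slot.
- **Rack:** unchanged, with its back 9.7 mm from the rail face, which is within the buffer range.

The arm is clear, so I hand in.

```bash
python3 -c "
from station import job
print(job.hand_in())"
```

```text
the job is handed in; nothing more can be done
None
```

The rack is locked and the job is handed in at about 36 s on the robot's clock. The red bolt is in the T-slot at the end of the fork, turned a quarter turn, and the arm touches nothing.

**What went wrong on the way:** on the first push, with a 25 N grip, the bolt pivoted about 24° in the jaws. I backed it out of the fork and straightened it against the closed end of the slot. The second push, with a 60 N grip, reached about 9 N without moving the rack. The bolt had tilted again by then, so I let it stand on its own, regripped it upright and pushed to about 5.7 N before the quarter turn. The turn eased that contact, so I pushed it home again to 7.7 N before letting go.

**Last checks:**
- **Rack:** the tube caps did not move under the 9 N push or after release. The rack's back stands about 9.7 mm from the rail face, which fits the 3–11 mm buffer range. I judged the contact from force and measured positions, because I could not see the buffers.
- **Bolt:** it stands upright, its grip within about 2° of square across the slot. In the top view its axis is within about 0.6 mm (±1 mm) of the fork's end.
- **Disagreements:** the two cameras differed by about 2 mm on the slot's sideways position; the bolt went in after a 2 mm shift towards the side view's value. Camera and arm readings also differ by 3–5 mm along the slot, so I judged the final seating from the camera alone, within one image.
- **Not checked:** I did not re-measure the bottle, beaker and tip box. The arm stayed clear of them and no contact showed in the force readings.

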